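# Put the plug-press dies away

### The job

The four aluminium dies of the plug press were left stacked on the bench: take the stack apart from the top and put each die upright into the wooden block whose pocket matches its shape and size, seated on the pocket floor, with the square and the oblong die turned so that their straight sides run along those of the pocket. Do not let any die topple, and leave the terracotta pot among the blocks where it stands.

Things in the scene. Friction and masses are not known exactly. Their poses are not given: they have to be found in the camera images.
- die_small_center (a point): Bare aluminium press die, 36 mm tall, solid. Grip it by its upper half, fingertips 9 mm or more above its underside, clear of the die below and of the pocket's rim. Small round die, 24 mm in diameter, about 50 g; starts on top of the stack. This point is the die's centre, 18 mm above its underside; z is up when it stands upright. 
- die_round_center (a point): Bare aluminium press die, 36 mm tall, solid. Grip it by its upper half, fingertips 9 mm or more above its underside, clear of the die below and of the pocket's rim. Larger round die, 36 mm in diameter, about 100 g; starts second from the top. This point is the die's centre, 18 mm above its underside; z is up when it stands upright. 
- die_square_center (a point): Bare aluminium press die, 36 mm tall, solid. Grip it by its upper half, fingertips 9 mm or more above its underside, clear of the die below and of the pocket's rim. Square die, 46 x 46 mm, about 200 g; starts third from the top. x and y are square to its sides. This point is the die's centre, 18 mm above its underside; z is up when it stands upright. 
- die_oblong_center (a point): Bare aluminium press die, 36 mm tall, solid. Grip it by its upper half, fingertips 9 mm or more above its underside, clear of the die below and of the pocket's rim. Oblong die, 84 x 54 mm, half-round ends, two parallel flats 30 mm long and 54 mm apart, about 350 g; bottom of the stack. x runs along its length, y across the flats (grip there). This point is the die's centre, 18 mm above its underside; z is up when it stands upright. 
- pocket_small (a point): Dark wooden block, 11 mm tall, fixed to the bench, with an open pocket 6 mm deep in its top (pocket floor 5 mm above the bench), round, 36 mm in diameter; block 52 x 52 mm. For the small round die. This point is the centre of the pocket's floor; z is up. 
- pocket_round (a point): Dark wooden block, 11 mm tall, fixed to the bench, with an open pocket 6 mm deep in its top (pocket floor 5 mm above the bench), round, 48 mm in diameter; block 64 x 64 mm. For the larger round die. This point is the centre of the pocket's floor; z is up. 
- pocket_square (a point): Dark wooden block, 11 mm tall, fixed to the bench, with an open pocket 6 mm deep in its top (pocket floor 5 mm above the bench), square, 58 x 58 mm; block 74 x 74 mm. x and y are square to the pocket's sides. For the square die. This point is the centre of the pocket's floor; z is up. 
- pocket_oblong (a point): Dark wooden block, 11 mm tall, fixed to the bench, with an open pocket 6 mm deep in its top (pocket floor 5 mm above the bench), rectangular, 96 mm long (x) by 66 mm wide (y); block 112 x 82 mm. For the oblong die, which goes in only lengthwise (either way round). This point is the centre of the pocket's floor; z is up. 
- plug_press: Obstacle: green steel lever press fixed behind and left of the stack. Origin on the bench under its middle plane, x away from the robot; base 135 mm wide (y), from 34 mm in front of the origin to 216 mm behind it. Its red lever grip reaches up and towards the robot: 33 mm thick, 122 to 215 mm in front of the origin, 0.46 to 0.53 m above the bench.
- flowerpot_center (a point): Small terracotta pot, 66 mm in diameter, 58 mm tall, light, standing loose among the blocks: a bystander to be left alone. This point is its centre, 29 mm above its underside.
Things that resemble listed ones, but are neither listed nor needed, are in the scene too. Leave any black look-alike of the part that bears die_small_center alone. What is shaped like the part that bears pocket_square but green is not meant.

How it is judged:
By the outcome, as a careful person would: the job done as asked, in the order asked, and still so for the second after the job is handed in, with the robot touching nothing.
It also fails if it takes over 128 s, if anything falls off the work surface, if the arm or the gripper's body presses on something with over 40 N, if the wrist force passes 120 N, or if a joint passes its speed limit or range.

### The arm

A 6-joint arm with a two-finger parallel gripper is mounted at the origin on a cart in front of the work surface, level with it; the furniture and walls round the work are solid. World frame = base frame: x ahead of the robot, y to its left, z up, the work surface at z = 0. Lengths are in m, angles in rad, forces in N, time in s.
With the tool pointing down it reaches from about 0.375 to 0.9 m from the base axis. Payload 3.1 kg.
Tool frame: the origin (TCP) lies midway between the tips of the shut fingers; the grasp point (between the pads) lies robot.grip_point_offset behind it (robot.grip_point_offset is the distance from the TCP to the grasp point, in m); z points along the fingers, y is the direction in which the jaws open and shut (so a half turn about z gives the same grasp; the last joint's range is limited). The gripper opens to 87 mm and grips with 3 to 60 N. Pads are 19 mm wide; open, the fingers measure 117 mm over their backs; the gripper's body (75 mm by 190 mm) begins 51 mm behind the grasp point.
Start: joints at [-1.304, 0.527, 1.433, -0, 1.181, -0.178], TCP at [0.27, -0.564, 0.187] pointing down, gripper open.
Joint ranges: [-3.08, 3.08], [-0.75, 2.2], [0.22, 2.44], [-1.43, 4.57], [0, 2.65], [-2.85, 2.85]. Speed limits (rad/s): [2.79, 2.79, 3.14, 3.14, 3.14, 3.14].

### API

Orientations are given as a unit quaternion [x, y, z, w].
In Python, from rig import robot, cams, hand_in gives the robot as it stands. The module is installed in compiled form; this text tells all that it offers.
- The arm moves only by the tool send_rows, never from a script. Its argument "steps" is one flat list of numbers, 5 for each row, row after row: the finger opening in m, from 0 to 0.087, then the shift along the tool's x, y, z in m, then the turn about the tool's z in rad. A call has 1 to 8 rows; each row is the pose to reach, as a shift and turn from the pose measured when the call began, along the tool's axes at that moment; what a row does not reach only later rows make up. A row lasts 1/8 s, in which the tool goes at most 62.5 mm and 10.7 degrees, less where a joint would pass 70% of its speed; a pose out of reach is approached as far as the arm can. A call with a gripper value outside its range is refused whole. The fingers move at their own pace and stop on an object; "force" is the grip in N (left out, the last holds). Time passes only in rows, so rows that repeat a pose let the fingers close. It gives the time, the measured TCP pose, the force and the opening at its end, in the units of the state.
- robot.get_obs(): the state, without advancing time (a new reading comes with each control period).
- cams.camera(name): name is "scene" or "top" or "wrist"; returns a dict with "color" (384x512x3 uint8, red, green, blue), "range_z" (384x512 float32, m along the optical axis (not along the pixel's ray), 0 where there is no reading), "intrinsics" (3x3 intrinsics, pixels), "extrinsics" (4x4, takes a point from camera to world coordinates). Camera axes: x right, y down, z forward; pixel columns grow to the right and rows downward; lengths in m; the calibration is good to about 2 mm. The wrist camera is an equidistant fisheye: a pixel r from the principal point sees the ray r / f radians off the axis. A picture is of the moment at which its call begins.
- hand_in(): hands the job in, once; it reports no verdict.
The state is a dict: "time": time; "q": joint angles; "joint_velocities": joint speeds; "joint_torque": joint torques, N m; "position": TCP position; "tool_rot": TCP orientation; "ft_force": force on the tool from outside, world axes, zero at the start; "moment": the same for the moment, N m; "grip_width": finger opening in m.
Only numpy, scipy, OpenCV 4.12 (cv2) and the standard library are available. Lean on these libraries where they do the work, as an engineer would, in place of code of your own. Each camera call takes 0.05 s, during which the arm holds its last target.

## Working session

There is one attempt and no reset: what is moved stays moved. The work goes in short steps, Python scripts to look and compute and a tool call to move; the robot and the scene stay as the last step left them, time stands still between calls to the robot, and variables do not carry over. Pictures are saved under pics/ and viewed, and the job is handed in when it is done.

Besides the shell and the picture viewer there is one more tool, called after "Call:" as name(argument=value, ...) on one line, values as JSON. send_rows: Moves the arm, as the interface text tells. Its arguments: {"type":"object","properties":{"steps":{"type":"array","items":{"type":"number"}},"force":{"type":"number"}},"required":["steps"]}

```bash
mkdir -p pics
python3 - <<'E'
from rig import robot,cams
import cv2,numpy as np
print(robot.get_obs(), robot.grip_point_offset)
for n in ["scene","top","wrist"]:
    c=cams.camera(n); cv2.imwrite(f"pics/{n}0.png",c["color"][:,:,::-1]); print(n,c["intrinsics"].round(1).tolist(),c["extrinsics"].round(3).tolist())
    np.savez(f"{n}0.npz",**c)
E
```

```text
{'time': 0.0, 'q': array([-1.30350457e+00,  5.28455669e-01,  1.43390438e+00,  1.72995843e-05,
        1.18139107e+00, -1.78485578e-01]), 'joint_velocities': array([ 0.00036071,  0.00081642, -0.00010133,  0.00151186,  0.00099337,
       -0.00013148]), 'joint_torque': array([ 5.84028803e-04, -4.40039957e+01, -1.76591957e+01,  6.32832572e-02,
        5.82221069e-02, -1.64950793e-04]), 'position': array([ 0.26929778, -0.5631126 ,  0.18627751]), 'tool_rot': array([ 9.75263146e-01,  2.21044411e-01, -3.99145984e-05, -1.07852112e-03]), 'ft_force': array([-0.34697676,  0.61554761, -0.51263455]), 'moment': array([ 0.06748934,  0.01917163, -0.00056258]), 'grip_width': 0.08699752530031182} 0.0187
scene [[363.5, 0.0, 253.1], [0.0, 363.5, 189.7], [0.0, 0.0, 1.0]] [[-0.887, -0.246, 0.391, 0.083], [-0.461, 0.517, -0.722, 0.66], [-0.024, -0.82, -0.572, 0.762], [0.0, 0.0, 0.0, 1.0]]
top [[496.5, 0.0, 255.2], [0.0, 496.5, 195.3], [0.0, 0.0, 1.0]] [[-0.001, -0.989, 0.149, 0.273], [-1.0, -0.001, -0.017, -0.153], [0.017, -0.149, -0.989, 1.919], [0.0, 0.0, 0.0, 1.0]]
wrist [[297.3, 0.0, 253.6], [0.0, 297.3, 189.7], [0.0, 0.0, 1.0]] [[0.431, -0.859, -0.275, 0.346], [-0.902, -0.411, -0.128, -0.528], [-0.003, 0.304, -0.953, 0.384], [0.0, 0.0, 0.0, 1.0]]
```

View pics/scene0.png

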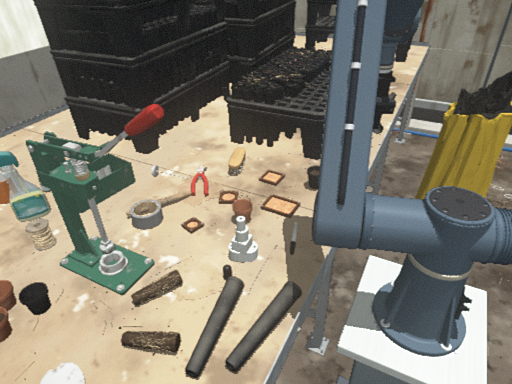

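View pics/top0.png

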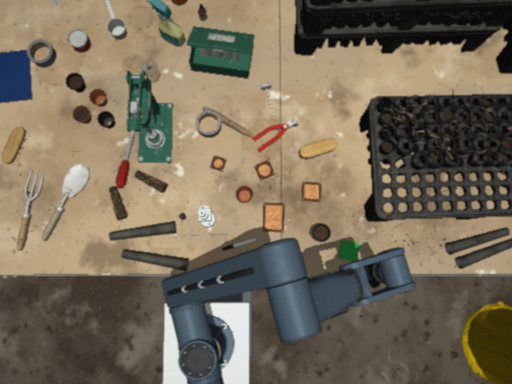

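View pics/wrist0.png

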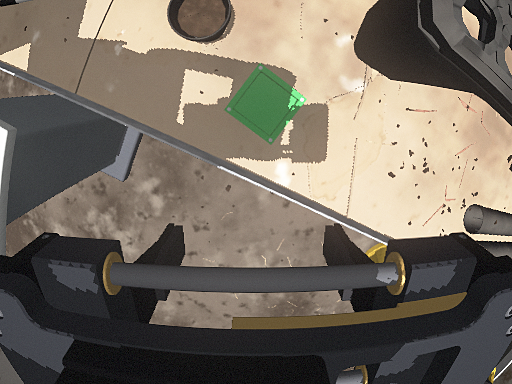

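The scene view shows the stack at (243,240) and the pot at (242,208). The top view shows the stack at (206,216), small pocket at (218,163), round at (264,170), square at (312,191), oblong at (273,217) and pot at (245,194). The decoys there are a green block at (349,249) and a black small die at (183,216). I'll check these in close crops with heights.

```bash
cat > h.py <<'E'
import numpy as np,cv2
def pts(c):
    K=c["intrinsics"];E=c["extrinsics"];z=c["range_z"];h,w=z.shape
    u,v=np.meshgrid(np.arange(w),np.arange(h))
    P=np.stack([(u-K[0,2])/K[0,0]*z,(v-K[1,2])/K[1,1]*z,z],-1)
    return P@E[:3,:3].T+E[:3,3]
def ray_plane(c,uv,z,fish=False):
    K=c["intrinsics"];E=c["extrinsics"];uv=np.atleast_2d(np.asarray(uv,float))
    a=(uv-[K[0,2],K[1,2]])/[K[0,0],K[1,1]]
    if fish:
        r=np.linalg.norm(a,axis=1,keepdims=True);r=np.maximum(r,1e-9)
        d=np.hstack([a/r*np.sin(r),np.cos(r)])
    else: d=np.hstack([a,np.ones((len(a),1))])
    d=d@E[:3,:3].T
    return E[:3,3]+d*((z-E[2,3])/d[:,2])[:,None]
def project(c,P,fish=False):
    K=c["intrinsics"];E=c["extrinsics"]
    p=(np.atleast_2d(P)-E[:3,3])@E[:3,:3]
    if fish:
        rr=np.linalg.norm(p[:,:2],axis=1);t=np.arctan2(rr,p[:,2])
        a=p[:,:2]/np.maximum(rr,1e-9)[:,None]*t[:,None]
    else: a=p[:,:2]/p[:,2:]
    return a*[K[0,0],K[1,1]]+[K[0,2],K[1,2]]
E
python3 - <<'E'
from h import *
t=np.load("top0.npz");s=np.load("scene0.npz")
for n,c in(("top",t),("scene",s)):
    P=pts(c)
    print(n)
    L={"stack":(206,216),"ps":(218,163),"pr":(264,170),"psq":(312,191),"po":(273,217),"pot":(245,194),"blk":(183,216),"grn":(349,249)} if n=="top" else {"stacktop":(240,218),"st2":(240,228),"ps":(192,226),"pr":(229,198),"psq":(272,178),"po":(281,206),"pot":(242,204),"blk":(227,268)}
    for k,(u,v) in L.items(): print(k,P[v,u].round(3))
a=cv2.resize(t["color"][140:260,160:370],None,fx=3.8,fy=3.8,interpolation=cv2.INTER_CUBIC)
cv2.imwrite("pics/ctop.png",a[:,:,::-1])
a=cv2.resize(s["color"][160:290,130:330],None,fx=4,fy=4,interpolation=cv2.INTER_CUBIC)
cv2.imwrite("pics/cscene.png",a[:,:,::-1])
E
```

```text
top
stack [ 0.469 -0.004  0.111]
ps [ 0.688 -0.04   0.01 ]
pr [ 0.663 -0.22  -0.001]
psq [ 0.579 -0.408  0.004]
po [ 0.477 -0.254 -0.   ]
pot [ 0.566 -0.146  0.003]
blk [0.475 0.088 0.047]
grn [ 0.353 -0.546  0.004]
scene
stacktop [0.475 0.015 0.145]
st2 [0.472 0.022 0.117]
ps [ 0.685 -0.031  0.003]
pr [ 0.653 -0.212  0.005]
psq [ 0.572 -0.397  0.004]
po [ 0.468 -0.247  0.007]
pot [ 0.574 -0.167  0.036]
blk [0.474 0.099 0.035]
```

View pics/ctop.png

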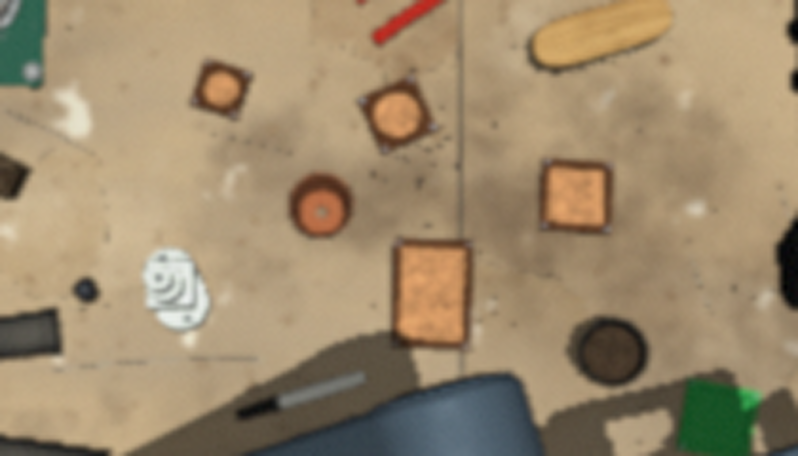

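View pics/cscene.png

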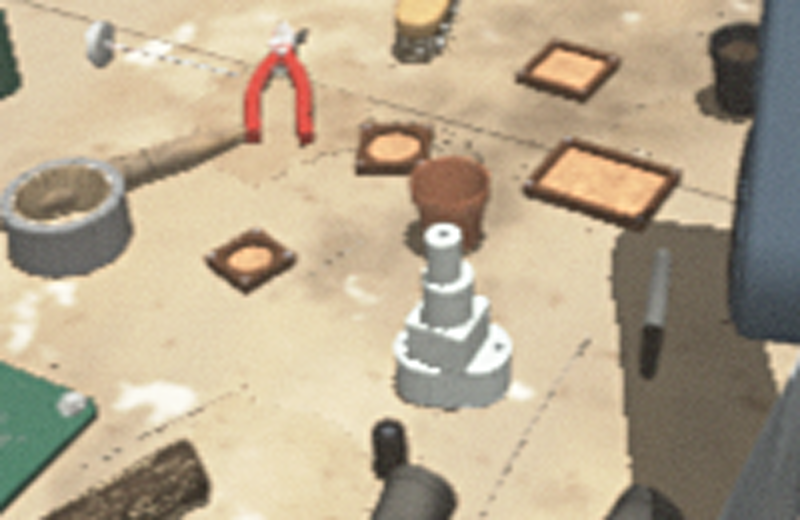

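The choices hold: the stack stands near (0.47, 0.01) with its top at about 0.144 m, as expected. The four brown blocks match the given shapes. The black die at (183,216) and the green block at (349,249) are the decoys. Next I'll move to a viewpoint above the scene.

```bash
cat > mv.py <<'E'
import sys,numpy as np
from scipy.spatial.transform import Rotation as R
from rig import robot
def yaw_of(q):
    x=R.from_quat(q).as_matrix()[:,0]; return np.arctan2(x[1],x[0])
def rel(target,yaw=None):
    o=robot.get_obs();M=R.from_quat(o["tool_rot"]).as_matrix()
    d=M.T@(np.array(target)-o["position"])
    y0=yaw_of(o["tool_rot"]);t=0
    if yaw is not None: t=-((yaw-y0+np.pi/2)%np.pi-np.pi/2)
    n=max(np.linalg.norm(d)/.0625,abs(t)/.186)
    print("t",round(o["time"],2),"pos",o["position"].round(4),"yaw",round(y0,4),"tilt",M[:,2].round(4),"w",round(o["grip_width"],4),"q",o["q"].round(2),"F",o["ft_force"].round(2))
    print("shift",d.round(4),"turn",round(t,4),"rows>=",round(n,1))
if __name__=="__main__":
    a=[float(v) for v in sys.argv[1:]]
    rel(a[:3],a[3] if len(a)>3 else None)
E
python3 mv.py 0.42 -0.25 0.32
```

```text
t 0.15 pos [ 0.2693 -0.5633  0.1865] yaw 0.4458 tilt [-5.0e-04  1.6e-03 -1.0e+00] w 0.087 q [-1.3   0.53  1.43 -0.    1.18 -0.18] F [ 0.23  0.53 -1.01]
shift [ 0.2711 -0.2179 -0.1331] turn 0 rows>= 6.0
```

Call:
send_rows(steps=[0.087, 0, 0, -0.06, 0, 0.087, 0.03, -0.024, -0.11, 0, 0.087, 0.08, -0.064, -0.133, 0, 0.087, 0.13, -0.104, -0.133, 0, 0.087, 0.18, -0.145, -0.133, 0, 0.087, 0.23, -0.185, -0.133, 0, 0.087, 0.271, -0.218, -0.133, 0, 0.087, 0.271, -0.218, -0.133, 0])

```text
time: 1.15
position: [0.4207, -0.2457, 0.3199]
tool_rot: [0.975, 0.224, 0.0, -0.002]
ft_force: [0.0, 0.1, 0.9]
grip_width: 0.0869
```

Run:
```python
from rig import robot,cams
import cv2,numpy as np
for n in ["wrist","top"]:
    c=cams.camera(n); cv2.imwrite(f"pics/{n}1.png",c["color"][:,:,::-1]); np.savez(f"{n}1.npz",**c)
print(robot.get_obs()["position"])
```

```text
[ 0.42002232 -0.24958355  0.31991918]
```

View pics/wrist1.png

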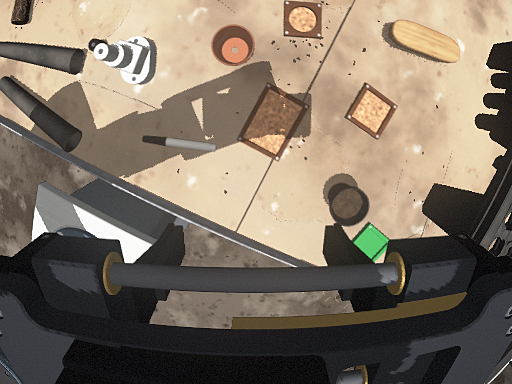

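```bash
cat >> h.py <<'E'
def ortho(c,z,x0,x1,y0,y1,res,fish):
    # rows: x1 down to x0 ; cols: y1 to y0
    xs=np.arange(x1,x0,-res);ys=np.arange(y1,y0,-res)
    Y,X=np.meshgrid(ys,xs)
    P=np.stack([X.ravel(),Y.ravel(),np.full(X.size,z)],1)
    uv=project(c,P,fish).astype(np.float32).reshape(X.shape+(2,))
    return cv2.remap(c["color"],uv[...,0],uv[...,1],cv2.INTER_CUBIC)
E
python3 - <<'E'
from h import *
c=dict(np.load("wrist1.npz"))
o=ortho(c,.011,.38,.80,-.50,.08,.001,True)
cv2.imwrite("pics/ortho1.png",o[:,:,::-1])
c=dict(np.load("top1.npz"))
o=ortho(c,.011,.38,.80,-.50,.08,.001,False)
cv2.imwrite("pics/ortho1t.png",o[:,:,::-1])
E
```

```text
(no output)
```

View pics/ortho1.png

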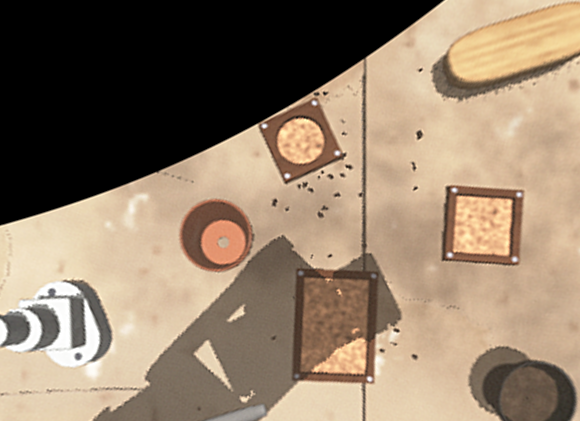

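View pics/ortho1t.png

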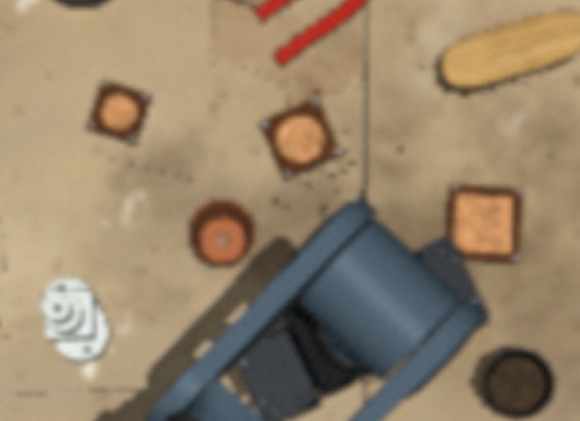

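Run:
```python
from h import *
c=dict(np.load("wrist1.npz"));t=dict(np.load("top0.npz"))
def crop(c,x,y,f): return ortho(c,.011,x-.065,x+.065,y-.065,y+.065,.0005,f)
o=np.vstack([np.hstack([crop(c,.662,-.221,True),crop(c,.576,-.402,True),crop(c,.475,-.255,True)]),
 np.hstack([crop(t,.69,-.04,False),crop(t,.576,-.402,False),crop(t,.475,-.255,False)])])
cv2.imwrite("pics/crops.png",o[:,:,::-1]);print(o.shape)
```

```text
Traceback (most recent call last):
ValueError: all the input array dimensions except for the concatenation axis must match exactly, but along dimension 0, the array at index 0 has size 260 and the array at index 1 has size 261
```

Run:
```python
from h import *
c=dict(np.load("wrist1.npz"));t=dict(np.load("top0.npz"))
def crop(c,x,y,f): return ortho(c,.011,x-.065,x+.065,y-.065,y+.065,.0005,f)[:260,:260]
o=np.vstack([np.hstack([crop(c,.662,-.221,True),crop(c,.576,-.402,True),crop(c,.475,-.255,True)]),
 np.hstack([crop(t,.69,-.04,False),crop(t,.576,-.402,False),crop(t,.475,-.255,False)])])
cv2.imwrite("pics/crops.png",o[:,:,::-1]);print(o.shape)
```

```text
(520, 780, 3)
```

View pics/crops.png

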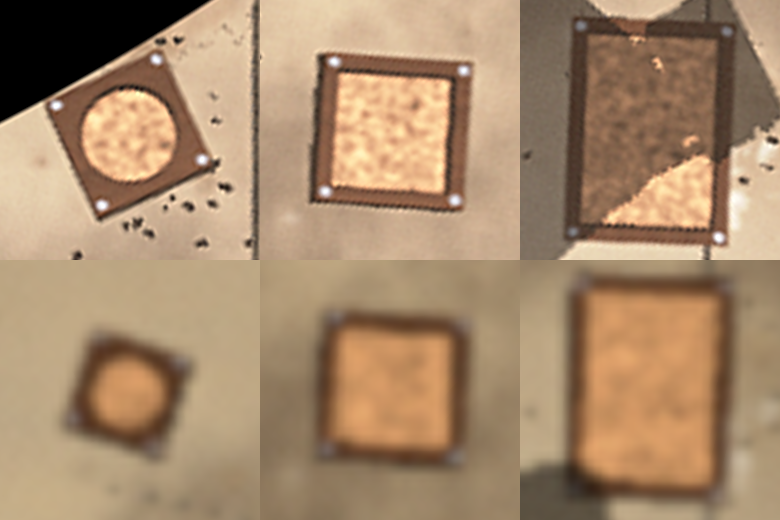

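```bash
python3 mv.py 0.41 -0.02 0.28
```

```text
t 1.25 pos [ 0.42   -0.2496  0.3199] yaw 0.4478 tilt [-8.e-04  9.e-04 -1.e+00] w 0.0868 q [-0.77  0.2   1.57  0.    1.37  0.36] F [ 0.21 -0.09  0.22]
shift [ 0.0904 -0.2112  0.0401] turn 0 rows>= 3.7
```

Call:
send_rows(steps=[0.087, 0.018, -0.045, 0.008, 0, 0.087, 0.036, -0.09, 0.016, 0, 0.087, 0.054, -0.135, 0.024, 0, 0.087, 0.075, -0.18, 0.032, 0, 0.087, 0.09, -0.211, 0.04, 0, 0.087, 0.09, -0.211, 0.04, 0])

```text
time: 2.0
position: [0.4091, -0.0201, 0.2795]
tool_rot: [0.975, 0.223, -0.001, -0.001]
ft_force: [-0.1, -0.3, 0.7]
grip_width: 0.0863
```

Run:
```python
from rig import robot,cams
from h import *
c=cams.camera("wrist"); cv2.imwrite("pics/wrist2.png",c["color"][:,:,::-1]); np.savez("wrist2.npz",**c)
o=robot.get_obs();print(o["position"])
print(project(c,o["position"],True))
def crop(z): return ortho(c,z,.41,.54,-.055,.075,.0005,True)[:260,:260]
I=np.hstack([crop(.144),crop(.108)]);J=np.hstack([crop(.072),crop(.036)])
cv2.imwrite("pics/st.png",np.vstack([I,J])[:,:,::-1])
```

```text
[ 0.40987469 -0.0213115   0.27997533]
[[254.85277977 218.32045431]]
```

View pics/wrist2.png

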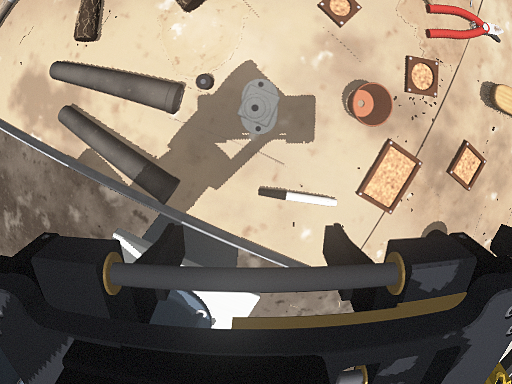

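View pics/st.png

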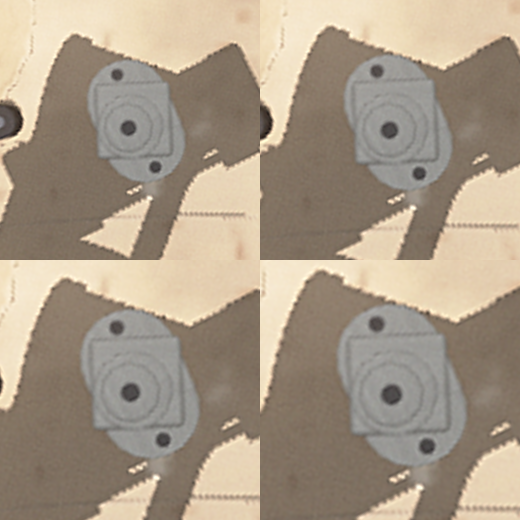

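```bash
python3 - <<'E'
from h import *
t=dict(np.load("top0.npz"));s=dict(np.load("scene0.npz"))
print(ray_plane(t,[(122,182),(126,162)],.5))
P=pts(s);C=s["color"].astype(int)
m=(C[...,0]>120)&(C[...,1]<60)&(P[...,2]>.4)
print(P[m].min(0),P[m].max(0),np.median(P[m],0))
E
python3 mv.py 0.476 0.011 0.2; python3 mv.py 0.476 0.011 0.122
```

```text
[[0.52508949 0.2078518  0.5       ]
 [0.58411747 0.19853818 0.5       ]]
[0.08339135 0.19865537 0.47041782] [0.59435748 0.66018391 0.76154342] [0.53544244 0.22239519 0.50717781]
t 2.05 pos [ 0.4099 -0.0213  0.28  ] yaw 0.4478 tilt [-1.2e-03  1.0e-04 -1.0e+00] w 0.087 q [-0.33  0.11  1.8  -0.    1.23  0.8 ] F [-0.42 -0.75 -0.63]
shift [ 0.0737 -0.0004  0.0799] turn 0 rows>= 1.7
t 2.05 pos [ 0.4099 -0.0213  0.28  ] yaw 0.4478 tilt [-1.2e-03  1.0e-04 -1.0e+00] w 0.087 q [-0.33  0.11  1.8  -0.    1.23  0.8 ] F [-0.42 -0.75 -0.63]
shift [ 0.0738 -0.0004  0.1579] turn 0 rows>= 2.8
```

Call:
send_rows(steps=[0.05, 0.04, 0, 0.03, 0, 0.05, 0.074, 0, 0.06, 0, 0.05, 0.074, 0, 0.08, 0, 0.05, 0.074, 0, 0.08, 0], force=15)

```text
time: 2.55
position: [0.4761, 0.0089, 0.1985]
tool_rot: [0.975, 0.221, -0.002, -0.001]
ft_force: [-1.5, 0.3, 0.3]
grip_width: 0.0554
```

```bash
python3 mv.py 0.476 0.011 0.122
python3 - <<'E'
from rig import robot,cams
from h import *
s=cams.camera("scene");a=cv2.resize(s["color"][160:290,170:330],None,fx=4.5,fy=4.5,interpolation=cv2.INTER_CUBIC)
cv2.imwrite("pics/s3.png",a[:,:,::-1])
c=cams.camera("wrist"); cv2.imwrite("pics/wrist3.png",c["color"][:,:,::-1])
print(project(c,[[.476,.011,.144]],True))
E
```

```text
t 2.55 pos [0.4761 0.0089 0.1985] yaw 0.4454 tilt [-4.9e-03  3.0e-04 -1.0e+00] w 0.0554 q [-0.22  0.31  1.78 -0.    1.05  0.91] F [-1.45  0.33  0.3 ]
shift [ 0.0011 -0.0017  0.0765] turn 0 rows>= 1.2
[[250.68546659 193.6236983 ]]
```

View pics/s3.png

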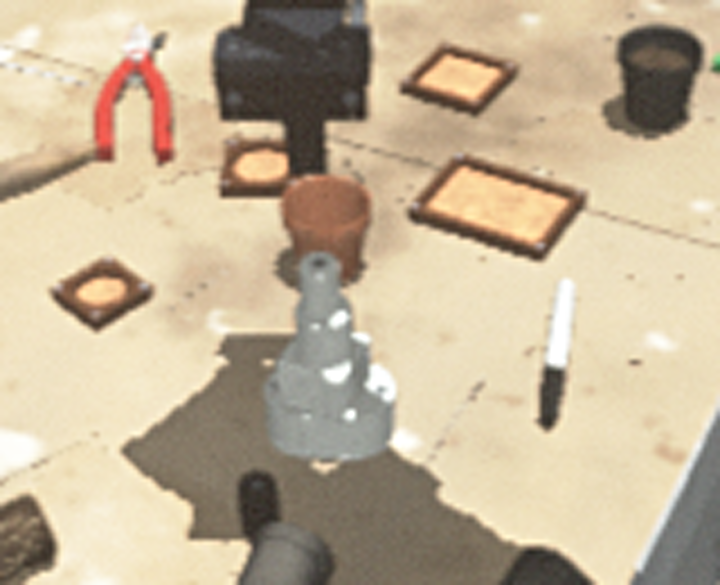

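View pics/wrist3.png

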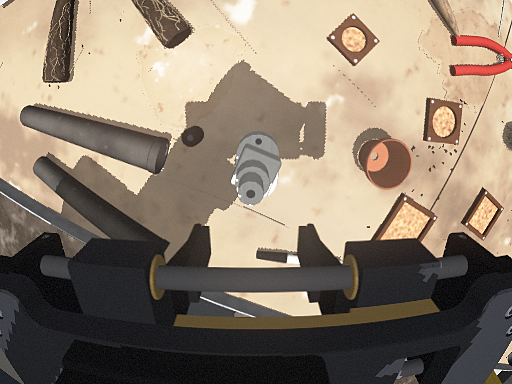

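The small die's top hole shows at (251,191), against a predicted (250.7,193.6), so the position holds. I'll descend and grip.

Call:
send_rows(steps=[0.05, 0.001, -0.002, 0.03, 0, 0.05, 0.001, -0.002, 0.055, 0, 0.05, 0.001, -0.002, 0.0755, 0, 0.05, 0.001, -0.002, 0.0755, 0, 0.02, 0.001, -0.002, 0.0755, 0, 0.02, 0.001, -0.002, 0.0755, 0, 0.02, 0.001, -0.002, 0.0755, 0, 0.02, 0.001, -0.002, 0.0755, 0], force=15)

```text
time: 3.65
position: [0.4774, 0.0112, 0.1252]
tool_rot: [0.975, 0.221, 0.0, 0.0]
ft_force: [0.1, -0.1, 0.3]
grip_width: 0.0225
```

```bash
python3 mv.py 0.476 0.011 0.122
python3 - <<'E'
from rig import robot,cams
from h import *
s=cams.camera("scene");a=cv2.resize(s["color"][160:290,170:330],None,fx=4.5,fy=4.5,interpolation=cv2.INTER_CUBIC)
cv2.imwrite("pics/s4.png",a[:,:,::-1])
E
```

```text
t 3.65 pos [0.4774 0.0112 0.1252] yaw 0.4457 tilt [ 3.e-04 -6.e-04 -1.e+00] w 0.0225 q [-0.21  0.43  1.86 -0.    0.85  0.91] F [ 0.09 -0.11  0.3 ]
shift [-0.0014 -0.0004  0.0032] turn 0 rows>= 0.1
```

View pics/s4.png

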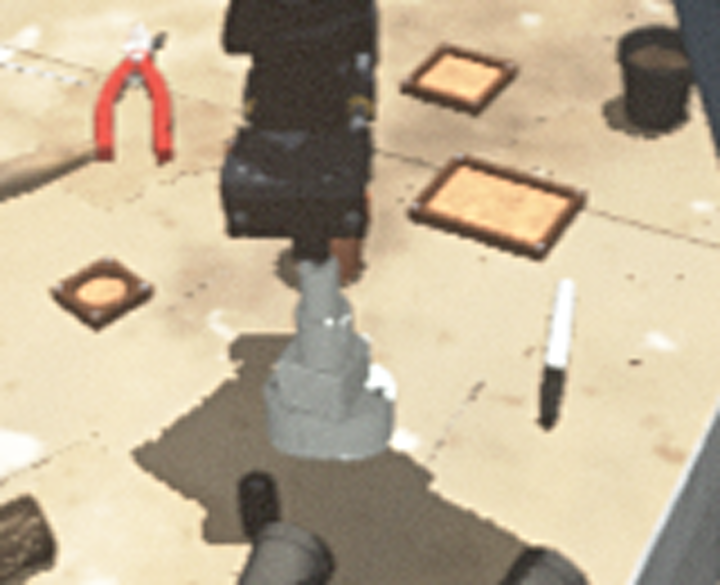

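The reading of 22.5 mm is below 24 mm and near the commanded 20 mm, so it is ambiguous. I'll command fully shut in place.

Call:
send_rows(steps=[0.0, 0, 0, 0, 0, 0.0, 0, 0, 0, 0, 0.0, 0, 0, 0, 0], force=20)

```text
time: 4.08
position: [0.4773, 0.0113, 0.125]
tool_rot: [0.975, 0.221, -0.0, 0.0]
ft_force: [-0.2, 0.2, 0.3]
grip_width: 0.0025
```

```bash
python3 mv.py 0.476 0.011 0.122
python3 - <<'E'
from rig import robot,cams
from h import *
c=cams.camera("wrist"); cv2.imwrite("pics/wrist5.png",c["color"][:,:,::-1])
print(project(c,[[.476,.011,.144]],True))
E
```

```text
t 4.08 pos [0.4773 0.0113 0.125 ] yaw 0.4458 tilt [-2.e-04 -5.e-04 -1.e+00] w 0.0025 q [-0.21  0.43  1.86 -0.    0.85  0.91] F [-0.16  0.17  0.34]
shift [-0.0013 -0.0003  0.003 ] turn 0 rows>= 0.1
[[252.37133564 231.32954613]]
```

View pics/wrist5.png

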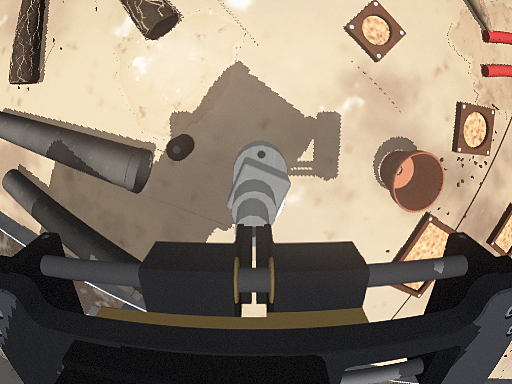

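Run:
```python
from rig import robot,cams
from h import *
c=cams.camera("wrist"); np.savez("wrist5.npz",**c)
a=cv2.resize(c["color"][120:330,180:340],None,fx=3.6,fy=2.8,interpolation=cv2.INTER_CUBIC)
cv2.imwrite("pics/w5z.png",a[:,:,::-1])
z=c["range_z"];print(z[190:320:8,246:266:4].round(3))
t=cams.camera("top");a=cv2.resize(t["color"][180:250,170:250],None,fx=8,fy=8,interpolation=cv2.INTER_CUBIC)
cv2.imwrite("pics/t5z.png",a[:,:,::-1])
s=cams.camera("scene");P=pts(s)
for v in range(212,250,3): print(v,P[v,240].round(3),s["color"][v,240])
```

```text
[[0.231 0.228 0.227 0.227 0.231]
 [0.227 0.224 0.225 0.226 0.228]
 [0.211 0.208 0.209 0.211 0.215]
 [0.196 0.195 0.195 0.196 0.199]
 [0.195 0.194 0.195 0.195 0.194]
 [0.172 0.171 0.196 0.172 0.171]
 [0.161 0.162 0.199 0.161 0.162]
 [0.154 0.153 0.2   0.153 0.154]
 [0.146 0.145 0.364 0.144 0.145]
 [0.138 0.138 0.369 0.138 0.138]
 [0.089 0.089 0.089 0.089 0.09 ]
 [0.088 0.087 0.087 0.088 0.088]
 [0.086 0.087 0.086 0.088 0.088]
 [0.135 0.134 0.385 0.135 0.134]
 [0.136 0.136 0.387 0.135 0.136]
 [0.392 0.393 0.392 0.393 0.394]
 [0.082 0.081 0.081 0.081 0.081]]
212 [0.431 0.085 0.231] [66 55 48]
215 [ 0.552 -0.113  0.036] [103  83  70]
218 [0.477 0.012 0.143] [83 81 79]
221 [0.471 0.022 0.142] [162 164 157]
224 [0.471 0.024 0.133] [159 160 155]
227 [0.473 0.021 0.119] [160 165 157]
230 [0.472 0.024 0.112] [158 161 155]
233 [0.471 0.027 0.103] [151 153 149]
236 [0.471 0.027 0.093] [153 157 151]
239 [0.472 0.026 0.08 ] [156 157 153]
242 [0.473 0.025 0.068] [152 155 146]
245 [0.472 0.029 0.06 ] [160 162 157]
248 [0.472 0.029 0.049] [158 161 155]
```

View pics/w5z.png

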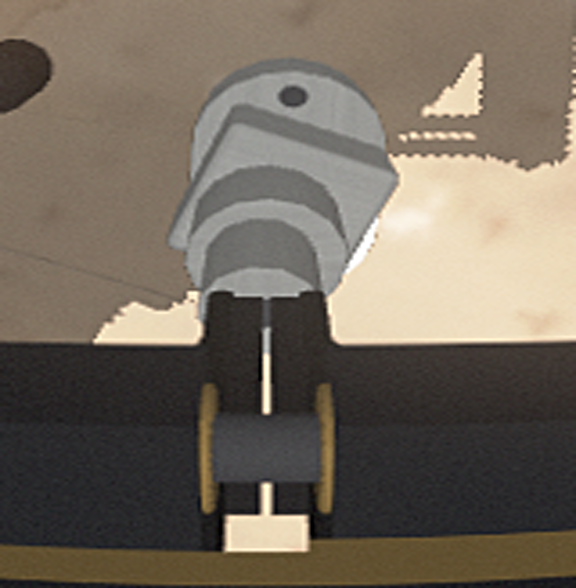

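View pics/t5z.png

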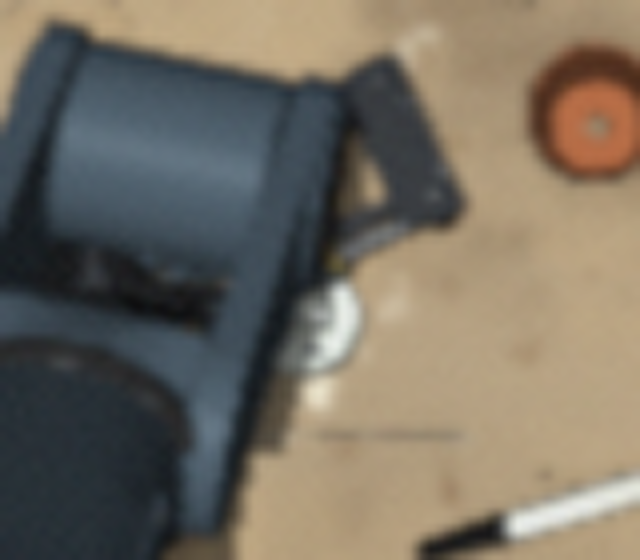

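Run:
```python
from h import *
from rig import robot
c=dict(np.load("wrist5.npz"));K=c["intrinsics"];E=c["extrinsics"]
print(E.round(4).tolist())
o=robot.get_obs();p=o["position"];cy,sy=np.cos(.4458),np.sin(.4458)
for u in (246,262,255):
  for v in list(range(200,262,4)):
    a=np.array([(u-K[0,2])/K[0,0],(v-K[1,2])/K[1,1]]);r=np.hypot(*a)
    z=c["range_z"][v,u];d=np.r_[a/r*np.tan(r),1]*z
    w=E[:3,:3]@d+E[:3,3]; q=w-p
    print(u,v,w.round(4),"tool",(round(cy*q[0]+sy*q[1],4),round(sy*q[0]-cy*q[1],4),round(-q[2],4)))
```

```text
[[0.4307, -0.8596, -0.2747, 0.5542], [-0.9025, -0.4105, -0.1304, 0.0473], [-0.0007, 0.3041, -0.9526, 0.323], [0.0, 0.0, 0.0, 1.0]]
246 200 [0.484  0.0202 0.1133] tool (np.float64(0.0099), np.float64(-0.0052), np.float64(0.0117))
246 204 [0.4842 0.0201 0.122 ] tool (np.float64(0.01), np.float64(-0.005), np.float64(0.003))
246 208 [0.4844 0.02   0.1304] tool (np.float64(0.0101), np.float64(-0.0047), np.float64(-0.0054))
246 212 [0.4842 0.0197 0.1371] tool (np.float64(0.0098), np.float64(-0.0046), np.float64(-0.0121))
246 216 [0.484  0.0194 0.1434] tool (np.float64(0.0095), np.float64(-0.0044), np.float64(-0.0183))
246 220 [0.4814 0.0182 0.1434] tool (np.float64(0.0067), np.float64(-0.0045), np.float64(-0.0184))
246 224 [0.4794 0.0172 0.1449] tool (np.float64(0.0045), np.float64(-0.0044), np.float64(-0.0199))
246 228 [0.4853 0.0194 0.1644] tool (np.float64(0.0107), np.float64(-0.0039), np.float64(-0.0393))
246 232 [0.4851 0.0192 0.1692] tool (np.float64(0.0104), np.float64(-0.0038), np.float64(-0.0442))
246 236 [0.4851 0.0191 0.1744] tool (np.float64(0.0104), np.float64(-0.0037), np.flo
[... 3025 characters left out ...]
.float64(-0.0451))
255 236 [0.4872 0.0145 0.1741] tool (np.float64(0.0103), np.float64(0.0013), np.float64(-0.0491))
255 240 [0.4874 0.0147 0.1795] tool (np.float64(0.0105), np.float64(0.0013), np.float64(-0.0544))
255 244 [0.4875 0.0147 0.1844] tool (np.float64(0.0107), np.float64(0.0013), np.float64(-0.0593))
255 248 [0.4857 0.0139 0.1851] tool (np.float64(0.0087), np.float64(0.0013), np.float64(-0.06))
255 252 [0.483  0.0126 0.1842] tool (np.float64(0.0057), np.float64(0.0013), np.float64(-0.0591))
255 256 [0.4874 0.0147 0.1967] tool (np.float64(0.0106), np.float64(0.0013), np.float64(-0.0716))
255 260 [0.4877 0.0149 0.2011] tool (np.float64(0.011), np.float64(0.0012), np.float64(-0.076))
```

The fingers closed about 20 mm above the die, which still stands untouched at (0.477, 0.012) with its top at z = 0.143. Depth puts the real fingertips 36–38 mm above the reported TCP. I'll check that against the open-finger picture and the scene camera before going lower.

Run:
```python
from h import *
def tool(c,p,yaw):
    K=c["intrinsics"];E=c["extrinsics"];h,w=c["range_z"].shape
    u,v=np.meshgrid(np.arange(w),np.arange(h))
    a=np.stack([(u-K[0,2])/K[0,0],(v-K[1,2])/K[1,1]],-1);r=np.linalg.norm(a,axis=-1,keepdims=True)+1e-9
    d=np.concatenate([a/r*np.tan(r),np.ones_like(r)],-1)*c["range_z"][...,None]
    q=d@E[:3,:3].T+E[:3,3]-p
    cy,sy=np.cos(yaw),np.sin(yaw)
    return np.stack([cy*q[...,0]+sy*q[...,1],sy*q[...,0]-cy*q[...,1],-q[...,2]],-1)
for f,p,y in(("wrist0.npz",[.2693,-.5631,.1863],.4458),("wrist2.npz",[.4099,-.0213,.28],.4478),("wrist5.npz",[.4773,.0113,.125],.4458)):
    c=dict(np.load(f));T=tool(c,np.array(p),y);col=c["color"].max(-1)
    near=(c["range_z"]>0)&(T[...,2]<.0)&(abs(T[...,0])<.03)&(abs(T[...,1])<.07)&(col<75)
    print(f,near.sum(),"max tool z",np.sort(T[near][:,2])[-12:].round(4))
    v,u=np.where(near&(T[...,2]>-.05)); 
    if len(v):print(u.min(),u.max(),v.min(),v.max(), T[near&(T[...,2]>-.05)].mean(0).round(4))
    for vv in(226,234,242,250,262,270,280):print(vv,[T[vv,uu].round(3).tolist() for uu in (176,200,255,310,336)])
```

```text
wrist0.npz 31189 max tool z [-0.0364 -0.0364 -0.0363 -0.0363 -0.0363 -0.0362 -0.0362 -0.0362 -0.0358
 -0.0358 -0.0356 -0.0355]
163 344 223 264 [ 0.0059  0.0008 -0.0434]
226 [[0.011, -0.046, -0.038], [-0.461, -0.239, 0.985], [-0.459, 0.004, 0.986], [-0.461, 0.247, 0.986], [0.012, 0.05, -0.04]]
234 [[0.01, -0.044, -0.048], [-0.501, -0.243, 0.988], [-0.497, 0.004, 0.985], [-0.501, 0.25, 0.987], [0.01, 0.048, -0.048]]
242 [[0.008, -0.043, -0.054], [-0.542, -0.246, 0.987], [-0.538, 0.004, 0.987], [-0.542, 0.254, 0.989], [0.01, 0.046, -0.057]]
250 [[0.004, -0.043, -0.055], [-0.583, -0.248, 0.985], [-0.581, 0.004, 0.989], [-0.583, 0.257, 0.986], [0.007, 0.045, -0.062]]
262 [[-0.002, -0.043, -0.059], [-0.645, -0.253, 0.981], [-0.64, 0.004, 0.98], [-0.645, 0.261, 0.981], [0.001, 0.045, -0.064]]
270 [[0.033, -0.024, -0.121], [0.034, -0.016, -0.12], [0.034, 0.001, -0.12], [0.034, 0.018, -0.121], [0.034, 0.027, -0.121]]
280 [[0.031, -0.023, -0.123], [0.031, -0.016, -0.122], [0.032, 0.001, -0.123], [0.032, 0.018, -0.123], [0.032, 0.027, -0.124]]
wrist2.npz 35078 max tool z [-0.0359 -0.0358 -0.035
[... 1347 characters left out ...]
 [0.01, 0.001, -0.046], [-0.075, 0.069, 0.125], [-0.076, 0.102, 0.124]]
242 [[0.038, -0.026, -0.11], [-0.086, -0.066, 0.126], [0.011, 0.001, -0.057], [-0.087, 0.07, 0.126], [0.038, 0.029, -0.111]]
250 [[0.039, -0.024, -0.116], [0.038, -0.017, -0.116], [0.007, 0.001, -0.059], [0.039, 0.019, -0.116], [0.039, 0.027, -0.117]]
262 [[0.038, -0.023, -0.123], [0.039, -0.015, -0.124], [0.01, 0.001, -0.076], [0.039, 0.017, -0.123], [0.039, 0.025, -0.124]]
270 [[0.039, -0.021, -0.129], [0.039, -0.015, -0.128], [0.035, 0.001, -0.121], [0.038, 0.017, -0.127], [0.039, 0.024, -0.128]]
280 [[0.036, -0.021, -0.13], [0.037, -0.014, -0.13], [0.033, 0.001, -0.124], [0.036, 0.017, -0.129], [0.036, 0.024, -0.13]]
```

All three pictures agree: the real fingertips lie about 36 mm above the reported TCP, with the body 71 mm behind the tips, as specified. I'll aim the reported TCP at the die's underside minus 22 mm, which puts the tips 14 mm above it. Reopen and descend.

Call:
send_rows(steps=[0.05, 0, 0, 0, 0, 0.05, -0.0025, 0, 0, 0, 0.05, -0.0025, 0, 0, 0, 0.05, -0.0025, 0, 0, 0, 0.05, -0.0025, 0, 0.015, 0, 0.05, -0.0025, 0, 0.03, 0, 0.05, -0.0025, 0, 0.039, 0, 0.05, -0.0025, 0, 0.039, 0])

```text
time: 5.28
position: [0.4746, 0.0103, 0.0856]
tool_rot: [0.975, 0.221, -0.001, -0.0]
ft_force: [-0.3, -0.2, -0.1]
grip_width: 0.0497
```

Call:
send_rows(steps=[0.035, 0, 0, 0, 0, 0.01, 0, 0, 0, 0, 0.0, 0, 0, 0, 0, 0.0, 0, 0, 0, 0, 0.0, 0, 0, 0, 0], force=20)

```text
time: 5.9
position: [0.4748, 0.0103, 0.0858]
tool_rot: [0.975, 0.221, -0.0, 0.0]
ft_force: [0.0, 0.8, 2.3]
grip_width: 0.0233
```

```bash
python3 mv.py 0.476 0.011 0.086
python3 - <<'E'
from rig import robot,cams
from h import *
c=cams.camera("wrist"); a=cv2.resize(c["color"][120:330,180:340],None,fx=3.6,fy=2.8,interpolation=cv2.INTER_CUBIC)
cv2.imwrite("pics/w6.png",a[:,:,::-1])
E
```

```text
t 5.9 pos [0.4748 0.0103 0.0858] yaw 0.4456 tilt [-9.e-04 -3.e-04 -1.e+00] w 0.0233 q [-0.21  0.5   1.9  -0.    0.75  0.91] F [0.   0.8  2.27]
shift [ 0.0014 -0.0001 -0.0002] turn 0 rows>= 0.0
```

View pics/w6.png

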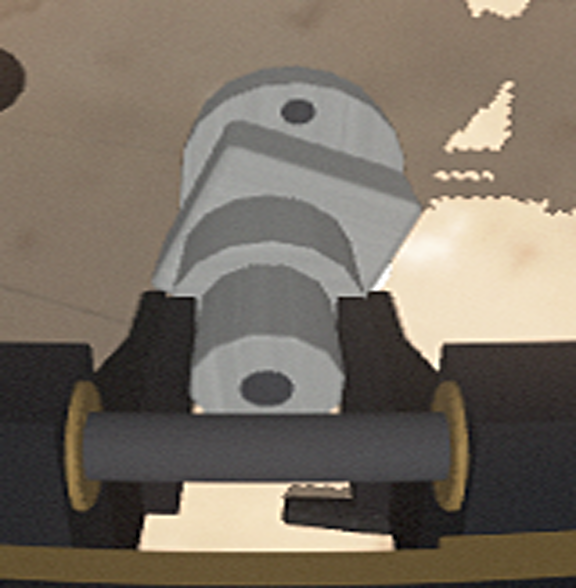

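```bash
python3 mv.py 0.62 -0.05 0.13
```

```text
t 5.95 pos [0.4748 0.0103 0.0858] yaw 0.4457 tilt [-1.e-03 -2.e-04 -1.e+00] w 0.0232 q [-0.21  0.5   1.9  -0.    0.75  0.91] F [0.09 0.2  1.99]
shift [ 0.105   0.117  -0.0444] turn 0 rows>= 2.6
```

Call:
send_rows(steps=[0, 0, 0, -0.015, 0, 0, 0, 0, -0.045, 0, 0, 0.02, 0.02, -0.045, 0, 0, 0.045, 0.05, -0.045, 0, 0, 0.075, 0.085, -0.045, 0, 0, 0.105, 0.117, -0.045, 0, 0, 0.105, 0.117, -0.045, 0, 0, 0.105, 0.117, -0.045, 0], force=20)

```text
time: 6.95
position: [0.6186, -0.0496, 0.1298]
tool_rot: [0.975, 0.221, -0.002, -0.001]
ft_force: [-0.2, 0.2, -1.0]
grip_width: 0.0232
```

```bash
cat > look.py <<'E'
import sys
from rig import robot,cams
from h import *
name,x,y,z,half=sys.argv[1],*map(float,sys.argv[2:6])
c=cams.camera("wrist");np.savez(name+".npz",**c)
w=c["color"]; o=ortho(c,z,x-half,x+half,y-half,y+half,half/192,True)[:384,:384]
cv2.drawMarker(o,(192,192),(255,0,0),cv2.MARKER_CROSS,12,1)
cv2.imwrite(f"pics/{name}.png",np.hstack([o,w[:,60:472]])[:,:,::-1])
print("mm/px",half/192*1000)
E
python3 look.py w7 .689 -.039 .011 .06; python3 mv.py .689 -.039 .05
```

```text
mm/px 0.3125
t 7.0 pos [ 0.6183 -0.0494  0.13  ] yaw 0.4459 tilt [-3.8e-03  5.0e-04 -1.0e+00] w 0.0231 q [-0.26  0.59  1.5  -0.    1.06  0.87] F [ 0.25  0.17 -1.58]
shift [0.0685 0.0213 0.0797] turn 0 rows>= 1.7
```

View pics/w7.png

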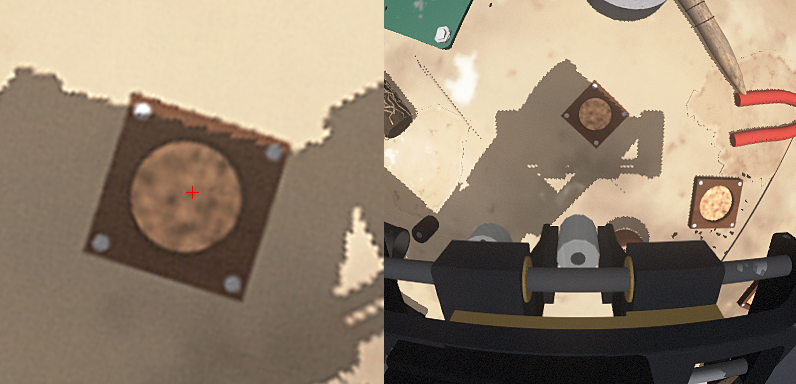

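```bash
python3 - <<'E'
from h import *
c=dict(np.load("w7.npz"));w=ray_plane(c,(254,258),.188,True)[0];print(w, w-[.6183,-.0494,.13])
E
python3 mv.py .6873 -.0375 .03;python3 mv.py .6873 -.0375 -.0165
```

```text
[ 0.62041807 -0.04979045  0.188     ] [ 0.00211807 -0.00039045  0.058     ]
t 7.0 pos [ 0.6183 -0.0494  0.13  ] yaw 0.4459 tilt [-3.8e-03  5.0e-04 -1.0e+00] w 0.0231 q [-0.26  0.59  1.5  -0.    1.06  0.87] F [ 0.25  0.17 -1.58]
shift [0.0677 0.0193 0.0997] turn 0 rows>= 2.0
t 7.0 pos [ 0.6183 -0.0494  0.13  ] yaw 0.4459 tilt [-3.8e-03  5.0e-04 -1.0e+00] w 0.0231 q [-0.26  0.59  1.5  -0.    1.06  0.87] F [ 0.25  0.17 -1.58]
shift [0.0679 0.0194 0.1462] turn 0 rows>= 2.6
```

Call:
send_rows(steps=[0, 0.035, 0.01, 0.03, 0, 0, 0.066, 0.0185, 0.06, 0, 0, 0.066, 0.0185, 0.09, 0, 0, 0.066, 0.0185, 0.11, 0, 0, 0.066, 0.0185, 0.11, 0, 0, 0.066, 0.0185, 0.11, 0], force=20)

```text
time: 7.75
position: [0.6858, -0.0377, 0.0209]
tool_rot: [0.975, 0.221, -0.001, -0.0]
ft_force: [0.1, 0.4, -0.0]
grip_width: 0.0238
```

```bash
python3 mv.py .6856 -.0372 -.0165
```

```text
t 7.75 pos [ 0.6858 -0.0377  0.0209] yaw 0.4458 tilt [-2.2e-03  2.0e-04 -1.0e+00] w 0.0238 q [-0.22  0.81  1.38 -0.    0.96  0.91] F [ 0.14  0.38 -0.02]
shift [ 0.0001 -0.0005  0.0374] turn 0 rows>= 0.6
```

Call:
send_rows(steps=[0, 0, 0, 0.012, 0, 0, 0, 0, 0.024, 0, 0, 0, 0, 0.033, 0, 0, 0, 0, 0.0375, 0, 0, 0, 0, 0.0375, 0], force=20)

```text
time: 8.38
position: [0.6857, -0.0377, -0.0168]
tool_rot: [0.975, 0.221, -0.001, -0.0]
ft_force: [-0.3, 0.4, -0.6]
grip_width: 0.0233
```

```bash
python3 mv.py .6856 -.0372 -.0165;  python3 look.py w8 .6873 -.0375 .011 .06
```

```text
t 8.38 pos [ 0.6857 -0.0377 -0.0168] yaw 0.4458 tilt [-2.3e-03  2.0e-04 -1.0e+00] w 0.0233 q [-0.22  0.86  1.39 -0.    0.9   0.91] F [-0.35  0.44 -0.61]
shift [ 0.0001 -0.0005 -0.0003] turn 0 rows>= 0.0
mm/px 0.3125
```

View pics/w8.png

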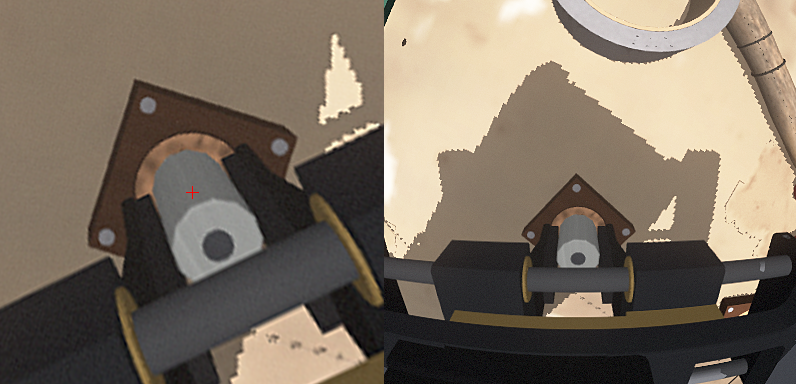

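Call:
send_rows(steps=[0, 0, 0, 0.0008, 0, 0, 0, 0, 0.0016, 0, 0, 0, 0, 0.0016, 0], force=20)

```text
time: 8.8
position: [0.6861, -0.0377, -0.0172]
tool_rot: [0.975, 0.221, -0.001, -0.0]
ft_force: [-0.7, 0.6, 5.5]
grip_width: 0.0237
```

Contact force of 5.5 N up, so the die is on the floor. Release and retreat straight up.

Call:
send_rows(steps=[0.03, 0, 0, 0, 0, 0.045, 0, 0, 0, 0, 0.045, 0, 0, 0, 0, 0.045, 0, 0, -0.02, 0, 0.05, 0, 0, -0.06, 0, 0.05, 0, 0, -0.11, 0, 0.05, 0, 0, -0.14, 0, 0.05, 0, 0, -0.14, 0])

```text
time: 9.8
position: [0.6891, -0.0382, 0.1277]
tool_rot: [0.975, 0.221, 0.003, 0.002]
ft_force: [-0.4, -0.6, -0.0]
grip_width: 0.0497
```

```bash
python3 look.py w9 .6873 -.0375 .041 .06;python3 mv.py .41 -.02 .21
```

```text
mm/px 0.3125
t 9.85 pos [ 0.6873 -0.0379  0.1252] yaw 0.446 tilt [ 2.4e-03 -9.0e-04 -1.0e+00] w 0.0495 q [-0.22  0.68  1.32 -0.    1.14  0.91] F [ 0.74 -0.77 -1.47]
shift [-0.2423 -0.1356 -0.0855] turn 0 rows>= 4.6
```

View pics/w9.png

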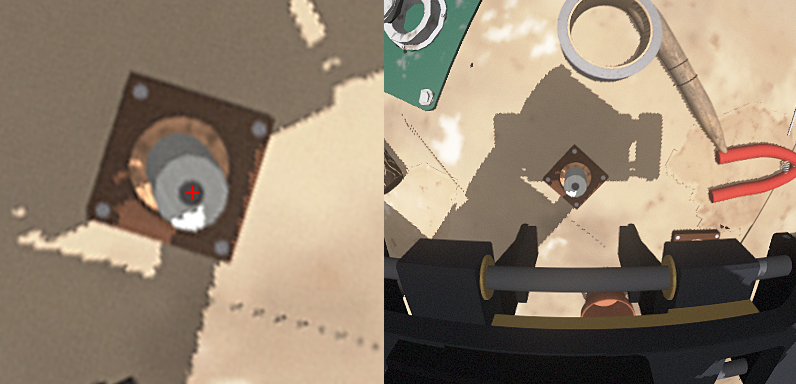

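The small die is seated and centred, with its top hole at the marker. Back to the stack for the larger round die.

Call:
send_rows(steps=[0.055, -0.05, -0.028, -0.03, 0, 0.055, -0.1, -0.055, -0.06, 0, 0.055, -0.15, -0.083, -0.085, 0, 0.055, -0.2, -0.11, -0.085, 0, 0.055, -0.242, -0.136, -0.085, 0, 0.055, -0.242, -0.136, -0.085, 0, 0.055, -0.242, -0.136, -0.085, 0])

```text
time: 10.72
position: [0.4107, -0.0197, 0.2092]
tool_rot: [0.975, 0.221, 0.001, 0.001]
ft_force: [0.3, 0.1, -0.5]
grip_width: 0.0552
```

```bash
cat > st.py <<'E'
import sys
from rig import robot,cams
from h import *
n=sys.argv[1]
c=cams.camera("wrist");np.savez(n+".npz",**c)
def crop(z): return ortho(c,z,.425,.525,-.04,.06,.0003,True)[:333,:333]
zs=[float(v) for v in sys.argv[2:]]
cv2.imwrite(f"pics/{n}.png",np.hstack([crop(z) for z in zs])[:,:,::-1])
E
python3 st.py st2 .108 .072; python3 mv.py .4755 .0105 .05
```

```text
t 10.78 pos [ 0.4114 -0.0199  0.2093] yaw 0.4458 tilt [ 0.0033 -0.0011 -1.    ] w 0.0547 q [-0.32  0.2   1.91 -0.    1.02  0.8 ] F [-0.47 -0.47  0.84]
shift [ 0.0705 -0.0002  0.1595] turn 0 rows>= 2.8
```

View pics/st2.png

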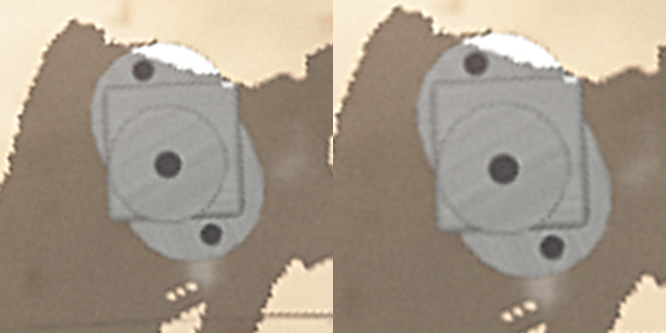

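Call:
send_rows(steps=[0.06, 0.035, 0, 0.04, 0, 0.06, 0.069, 0, 0.08, 0, 0.06, 0.069, 0, 0.1, 0, 0.06, 0.069, 0, 0.1, 0, 0.06, 0.069, 0, 0.1, 0])

```text
time: 11.4
position: [0.475, 0.0095, 0.1096]
tool_rot: [0.975, 0.221, 0.002, 0.001]
ft_force: [-0.3, 0.1, 0.5]
grip_width: 0.0597
```

```bash
python3 mv.py .4745 .0095 .05
```

```text
t 11.4 pos [0.475  0.0095 0.1096] yaw 0.4457 tilt [ 0.0039 -0.0012 -1.    ] w 0.0597 q [-0.22  0.45  1.88 -0.    0.8   0.91] F [-0.28  0.07  0.49]
shift [-0.0006 -0.0004  0.0596] turn 0 rows>= 1.0
```

Call:
send_rows(steps=[0.06, 0, 0, 0.025, 0, 0.06, 0, 0, 0.045, 0, 0.06, 0, 0, 0.0595, 0, 0.06, 0, 0, 0.0595, 0, 0.045, 0, 0, 0.0595, 0, 0.03, 0, 0, 0.0595, 0, 0.02, 0, 0, 0.0595, 0, 0.0, 0, 0, 0.0595, 0], force=20)

```text
time: 12.4
position: [0.4755, 0.0094, 0.0507]
tool_rot: [0.975, 0.221, 0.002, 0.001]
ft_force: [0.6, 1.4, 3.8]
grip_width: 0.0354
```

```bash
python3 mv.py .61 -.22 .10
```

```text
t 12.4 pos [0.4755 0.0094 0.0507] yaw 0.4457 tilt [ 0.0048 -0.0013 -1.    ] w 0.0354 q [-0.22  0.56  1.93 -0.    0.65  0.91] F [0.56 1.42 3.83]
shift [ 0.0227  0.2652 -0.0484] turn 0 rows>= 4.3
```

Call:
send_rows(steps=[0, 0, 0, -0.02, 0, 0, 0, 0, -0.06, 0, 0, 0, 0.05, -0.06, 0, 0, 0, 0.11, -0.06, 0, 0, 0, 0.17, -0.06, 0, 0, 0, 0.23, -0.06, 0, 0, 0, 0.288, -0.06, 0, 0, 0, 0.288, -0.06, 0], force=20)

```text
time: 13.4
position: [0.6013, -0.2555, 0.1113]
tool_rot: [0.976, 0.219, 0.003, 0.003]
ft_force: [-0.0, -0.1, -0.2]
grip_width: 0.0358
```

Call:
send_rows(steps=[0, 0, 0, 0, 0])

```text
time: 13.52
position: [0.6, -0.2545, 0.1102]
tool_rot: [0.976, 0.219, 0.002, 0.002]
ft_force: [-0.2, -0.8, -1.4]
grip_width: 0.0354
```

```bash
python3 look.py w10 .6608 -.2208 .011 .06;python3 mv.py .6608 -.2208 .0
```

```text
mm/px 0.3125
t 13.57 pos [ 0.6003 -0.2549  0.1104] yaw 0.4415 tilt [ 0.0061 -0.0033 -1.    ] w 0.0355 q [-0.57  0.65  1.44  0.    1.05  0.56] F [-0.23  0.25 -1.81]
shift [ 0.0688 -0.0056  0.1107] turn 0 rows>= 2.1
```

View pics/w10.png

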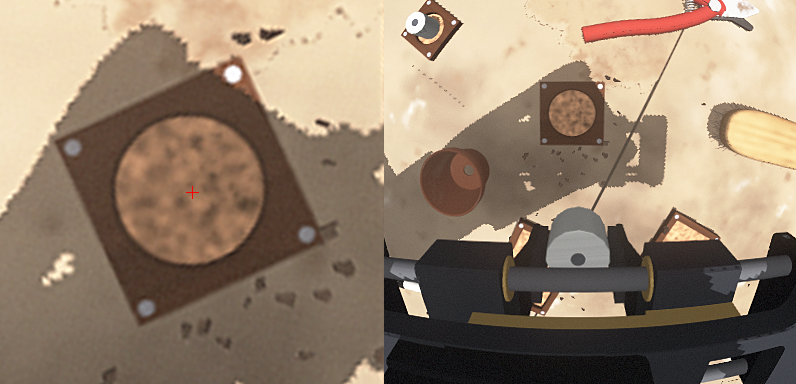

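```bash
cat > off.py <<'E'
import sys
from h import *
from rig import robot
n,u,v,z=sys.argv[1],*map(float,sys.argv[2:5])
p=robot.get_obs()["position"]
w=ray_plane(dict(np.load(n+".npz")),(u,v),p[2]+z,True)[0];print("die - TCP",(w-p).round(4))
E
python3 off.py w10 254 259 .058
```

```text
die - TCP [0.0004 0.0001 0.058 ]
```

Call:
send_rows(steps=[0, 0.035, -0.003, 0.03, 0, 0, 0.069, -0.006, 0.055, 0, 0, 0.069, -0.006, 0.075, 0, 0, 0.069, -0.006, 0.085, 0, 0, 0.069, -0.006, 0.085, 0, 0, 0.069, -0.006, 0.085, 0])

```text
time: 14.32
position: [0.6607, -0.2211, 0.0268]
tool_rot: [0.976, 0.219, 0.003, 0.003]
ft_force: [0.1, -0.9, -1.2]
grip_width: 0.036
```

```bash
python3 mv.py .6606 -.220 -.017
```

```text
t 14.32 pos [ 0.6607 -0.2211  0.0268] yaw 0.4406 tilt [ 0.0074 -0.0041 -1.    ] w 0.036 q [-0.48  0.81  1.36 -0.    0.97  0.65] F [ 0.07 -0.88 -1.25]
shift [ 0.0001 -0.0013  0.0438] turn 0 rows>= 0.7
```

Call:
send_rows(steps=[0, 0, -0.001, 0.015, 0, 0, 0, -0.001, 0.03, 0, 0, 0, -0.001, 0.039, 0, 0, 0, -0.001, 0.0425, 0, 0, 0, -0.001, 0.0435, 0, 0, 0, -0.001, 0.044, 0, 0, 0, -0.001, 0.044, 0])

```text
time: 15.2
position: [0.6595, -0.2199, -0.0162]
tool_rot: [0.976, 0.219, 0.002, 0.002]
ft_force: [-3.6, 1.5, 6.0]
grip_width: 0.0352
```

```bash
python3 mv.py .6606 -.220 -.017;python3 look.py w11 .661 -.220 .011 .06
```

```text
t 15.2 pos [ 0.6595 -0.2199 -0.0162] yaw 0.441 tilt [ 0.0049 -0.0032 -1.    ] w 0.0352 q [-0.48  0.86  1.37 -0.    0.9   0.65] F [-3.61  1.54  6.01]
shift [0.0009 0.0006 0.0008] turn 0 rows>= 0.0
mm/px 0.3125
```

View pics/w11.png

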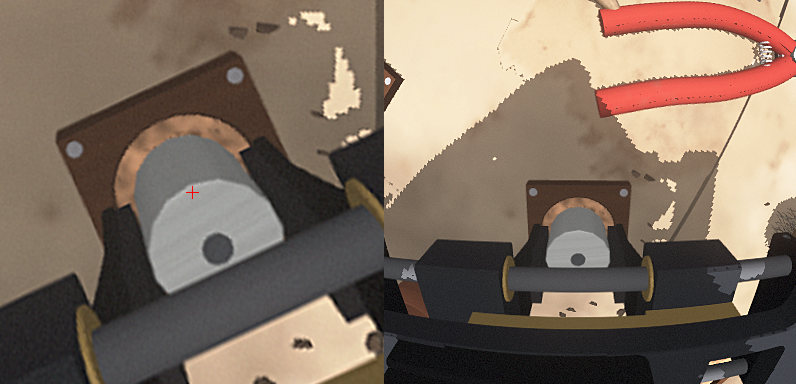

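Call:
send_rows(steps=[0.042, 0, 0, 0, 0, 0.055, 0, 0, 0, 0, 0.055, 0, 0, 0, 0, 0.055, 0, 0, -0.02, 0, 0.055, 0, 0, -0.06, 0, 0.055, 0, 0, -0.11, 0, 0.055, 0, 0, -0.14, 0, 0.055, 0, 0, -0.14, 0])

```text
time: 16.25
position: [0.6615, -0.2207, 0.1288]
tool_rot: [0.976, 0.219, 0.006, 0.005]
ft_force: [0.2, 0.9, -0.1]
grip_width: 0.0549
```

```bash
python3 look.py w12 .661 -.220 .041 .06;python3 mv.py .41 .006 .19 0.03
```

```text
mm/px 0.3125
t 16.3 pos [ 0.6598 -0.2199  0.1261] yaw 0.4411 tilt [ 0.0085 -0.0051 -1.    ] w 0.055 q [-0.48  0.68  1.3  -0.    1.14  0.65] F [ 0.53 -0.1  -0.54]
shift [-0.1291 -0.3103 -0.0672] turn 0.4111 rows>= 5.5
```

View pics/w12.png

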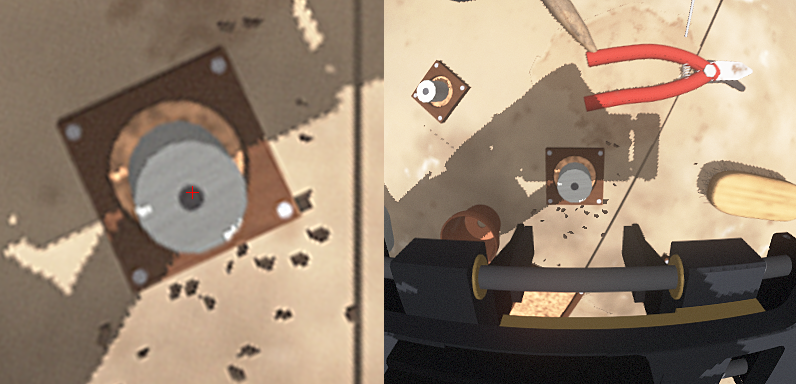

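The round die is seated and centred, hole at the marker. On to the square die, turning the jaws to its flats.

Call:
send_rows(steps=[0.087, -0.022, -0.052, -0.03, 0.07, 0.087, -0.044, -0.104, -0.06, 0.14, 0.087, -0.066, -0.156, -0.067, 0.21, 0.087, -0.088, -0.208, -0.067, 0.28, 0.087, -0.11, -0.26, -0.067, 0.35, 0.087, -0.129, -0.31, -0.067, 0.411, 0.087, -0.129, -0.31, -0.067, 0.411, 0.087, -0.129, -0.31, -0.067, 0.411])

```text
time: 17.3
position: [0.4107, 0.0055, 0.1896]
tool_rot: [1.0, 0.015, 0.004, 0.003]
ft_force: [0.9, -0.2, 0.6]
grip_width: 0.0871
```

Call:
send_rows(steps=[0.087, 0, 0, 0, 0])

```text
time: 17.42
position: [0.4121, 0.0046, 0.1894]
tool_rot: [1.0, 0.015, 0.005, 0.003]
ft_force: [0.3, 0.8, -0.0]
grip_width: 0.0873
```

```bash
python3 st.py st3 .072 .036; python3 mv.py .477 .0065 .08 .03
```

```text
t 17.48 pos [0.4121 0.0046 0.1893] yaw 0.03 tilt [ 0.0093 -0.0057 -0.9999] w 0.0867 q [-0.26  0.23  1.94 -0.    0.96  1.28] F [ 0.28 -1.12 -0.22]
shift [ 0.0639 -0.0006  0.1099] turn -0.0 rows>= 2.0
```

View pics/st3.png

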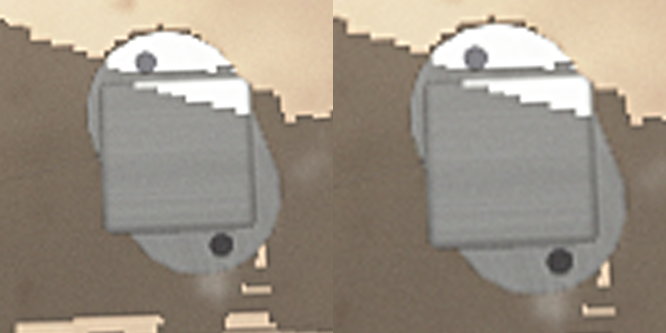

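```bash
python3 mv.py .4785 .0068 .07 .044
```

```text
t 17.48 pos [0.4121 0.0046 0.1893] yaw 0.03 tilt [ 0.0093 -0.0057 -0.9999] w 0.0867 q [-0.26  0.23  1.94 -0.    0.96  1.28] F [ 0.28 -1.12 -0.22]
shift [ 0.0654 -0.0009  0.1199] turn -0.014 rows>= 2.2
```

Call:
send_rows(steps=[0.075, 0.03, 0, 0.03, -0.007, 0.075, 0.0655, -0.001, 0.07, -0.014, 0.075, 0.0655, -0.001, 0.1, -0.014, 0.075, 0.0655, -0.001, 0.12, -0.014, 0.075, 0.0655, -0.001, 0.12, -0.014, 0.075, 0.0655, -0.001, 0.12, -0.014])

```text
time: 18.23
position: [0.4795, 0.0064, 0.0702]
tool_rot: [1.0, 0.022, 0.005, 0.003]
ft_force: [-0.4, 0.6, -0.0]
grip_width: 0.0749
```

```bash
python3 mv.py .4785 .0068 .0145 .044; python3 look.py w13 .479 .0068 .072 .06
```

```text
t 18.23 pos [0.4795 0.0064 0.0702] yaw 0.0434 tilt [ 0.0103 -0.0059 -0.9999] w 0.0749 q [-0.22  0.53  1.91 -0.01  0.7   1.31] F [-0.39  0.65 -0.03]
shift [-0.0016 -0.0008  0.0557] turn -0.0006 rows>= 0.9
mm/px 0.3125
```

View pics/w13.png

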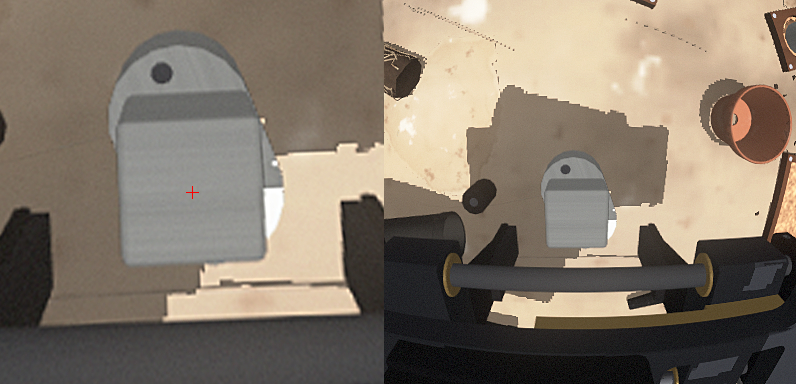

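Call:
send_rows(steps=[0.075, -0.001, -0.001, 0.025, 0, 0.075, -0.0015, -0.001, 0.045, 0, 0.075, -0.0015, -0.001, 0.0555, 0, 0.075, -0.0015, -0.001, 0.0555, 0, 0.06, -0.0015, -0.001, 0.0555, 0, 0.05, -0.0015, -0.001, 0.0555, 0, 0.04, -0.0015, -0.001, 0.0555, 0, 0.02, -0.0015, -0.001, 0.0555, 0], force=30)

```text
time: 19.27
position: [0.4789, 0.0069, 0.0154]
tool_rot: [1.0, 0.022, 0.006, 0.003]
ft_force: [-0.9, 0.0, 2.6]
grip_width: 0.0461
```

Call:
send_rows(steps=[0.02, 0, 0, 0, 0, 0.02, 0, 0, 0, 0])

```text
time: 19.52
position: [0.4789, 0.0069, 0.0154]
tool_rot: [1.0, 0.022, 0.006, 0.003]
ft_force: [-0.1, -0.1, 0.9]
grip_width: 0.0457
```

```bash
python3 mv.py .50 -.40 .08 -.069
```

```text
t 19.52 pos [0.4789 0.0069 0.0154] yaw 0.0436 tilt [ 0.0116 -0.0062 -0.9999] w 0.0457 q [-0.22  0.63  1.94 -0.01  0.55  1.32] F [-0.12 -0.08  0.93]
shift [ 0.0041  0.4079 -0.0618] turn 0.1126 rows>= 6.6
```

Call:
send_rows(steps=[0.02, 0, 0, -0.015, 0, 0.02, 0, 0.01, -0.05, 0, 0.02, 0, 0.06, -0.064, 0, 0.02, 0, 0.12, -0.064, 0.03, 0.02, 0, 0.18, -0.064, 0.06, 0.02, 0, 0.24, -0.064, 0.09, 0.02, 0, 0.3, -0.064, 0.113, 0.02, 0, 0.36, -0.064, 0.113])

```text
time: 20.52
position: [0.4935, -0.354, 0.0827]
tool_rot: [0.999, -0.035, 0.006, 0.003]
ft_force: [1.1, 0.0, -1.6]
grip_width: 0.046
```

```bash
python3 mv.py .51 -.40 .08 -.069
```

```text
t 20.52 pos [ 0.4935 -0.354   0.0827] yaw -0.0698 tilt [ 0.0118 -0.0061 -0.9999] w 0.046 q [-0.81  0.63  1.58  0.01  0.92  0.83] F [ 1.11  0.03 -1.58]
shift [0.0196 0.0447 0.0031] turn -0.0008 rows>= 0.8
```

Call:
send_rows(steps=[0.02, 0.01, 0.025, 0, 0, 0.02, 0.02, 0.045, 0, 0, 0.02, 0.02, 0.045, 0, 0, 0.02, 0.02, 0.045, 0, 0])

```text
time: 21.02
position: [0.5094, -0.3987, 0.0831]
tool_rot: [0.999, -0.035, 0.005, 0.002]
ft_force: [-0.4, 0.4, -1.8]
grip_width: 0.0456
```

```bash
python3 look.py w14 .5755 -.4043 .011 .06;python3 mv.py .5755 -.4043 .02 -.069
```

```text
mm/px 0.3125
t 21.07 pos [ 0.5095 -0.3985  0.0831] yaw -0.0691 tilt [ 0.0104 -0.0043 -0.9999] w 0.046 q [-0.84  0.68  1.47  0.01  0.98  0.8 ] F [-0.79 -0.34 -1.17]
shift [0.0655 0.001  0.0638] turn -0.0001 rows>= 1.5
```

View pics/w14.png

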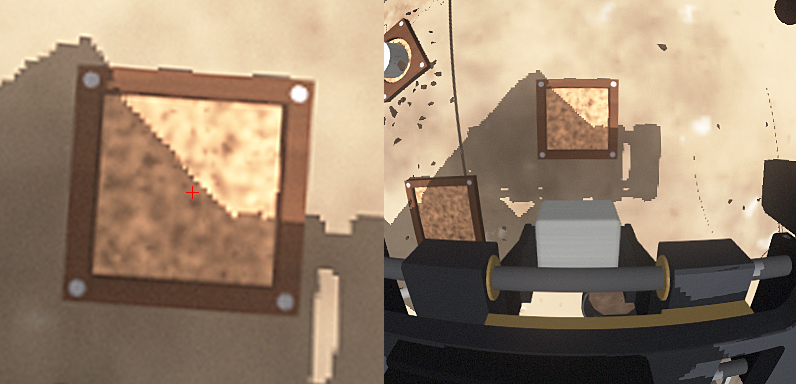

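```bash
cat > edge.py <<'E'
import sys
from h import *
from rig import robot
from scipy.spatial.transform import Rotation as R
n,top=sys.argv[1],float(sys.argv[2]); wy=float(sys.argv[3])
c=dict(np.load(n+".npz"));o=robot.get_obs();M=R.from_quat(o["tool_rot"]).as_matrix()
K=c["intrinsics"];E=c["extrinsics"];h,w=c["range_z"].shape
u,v=np.meshgrid(np.arange(w),np.arange(h))
a=np.stack([(u-K[0,2])/K[0,0],(v-K[1,2])/K[1,1]],-1);r=np.linalg.norm(a,axis=-1,keepdims=True)+1e-9
d=np.concatenate([a/r*np.tan(r),np.ones_like(r)],-1)*c["range_z"][...,None]
T=(d@E[:3,:3].T+E[:3,3]-o["position"])@M
# front face: points below top, with tool z in (top+.004, top+.03)
m=(T[...,2]>top+.006)&(T[...,2]<top+.03)&(abs(T[...,1])<wy)&(T[...,0]>-.02)&(T[...,0]<.08)
print("front face x med",np.median(T[m][:,0]).round(4),m.sum(), "col fit dx/dy",np.polyfit(T[m][:,1],T[m][:,0],1).round(4))
m2=(abs(T[...,2]-top)<.004)&(abs(T[...,1])<.05)&(abs(T[...,0])<.06)
print("top z",np.median(T[m2][:,2]).round(4),"x range",np.percentile(T[m2][:,0],[1,99]).round(4),"y range",np.percentile(T[m2][:,1],[1,99]).round(4))
E
python3 edge.py w14 -.0566 .015
```

```text
front face x med 0.0231 770 col fit dx/dy [-0.0003  0.0231]
top z -0.0569 x range [-0.0046  0.0234] y range [-0.0281  0.0288]
```

Call:
send_rows(steps=[0.02, 0.03, 0, 0.02, 0, 0.02, 0.066, 0, 0.04, 0, 0.02, 0.066, 0, 0.06, 0, 0.02, 0.066, 0, 0.06, 0, 0.02, 0.066, 0, 0.06, 0])

```text
time: 21.7
position: [0.5751, -0.4028, 0.0242]
tool_rot: [0.999, -0.035, 0.005, 0.002]
ft_force: [-0.1, -0.8, -2.4]
grip_width: 0.046
```

```bash
python3 mv.py .576 -.4031 -.0156 -.069
```

```text
t 21.7 pos [ 0.5751 -0.4028  0.0242] yaw -0.0692 tilt [ 0.0096 -0.0037 -0.9999] w 0.046 q [-0.77  0.81  1.35  0.    0.97  0.87] F [-0.09 -0.81 -2.45]
shift [0.0005 0.0002 0.0398] turn -0.0002 rows>= 0.6
```

Call:
send_rows(steps=[0.02, 0.0005, 0, 0.014, 0, 0.02, 0.0005, 0, 0.027, 0, 0.02, 0.0005, 0, 0.035, 0, 0.02, 0.0005, 0, 0.0385, 0, 0.02, 0.0005, 0, 0.0395, 0, 0.02, 0.0005, 0, 0.04, 0, 0.02, 0.0005, 0, 0.04, 0])

```text
time: 22.58
position: [0.5762, -0.4031, -0.0155]
tool_rot: [0.999, -0.035, 0.005, 0.002]
ft_force: [0.1, -1.0, -0.9]
grip_width: 0.0457
```

```bash
python3 mv.py .576 -.4031 -.0156 -.069; python3 look.py w15 .576 -.4031 .011 .06
```

```text
t 22.57 pos [ 0.5762 -0.4031 -0.0155] yaw -0.0692 tilt [ 0.01   -0.0041 -0.9999] w 0.0457 q [-0.77  0.87  1.36  0.01  0.91  0.87] F [ 0.13 -0.97 -0.95]
shift [-0.0002 -0.      0.0001] turn -0.0002 rows>= 0.0
mm/px 0.3125
```

View pics/w15.png

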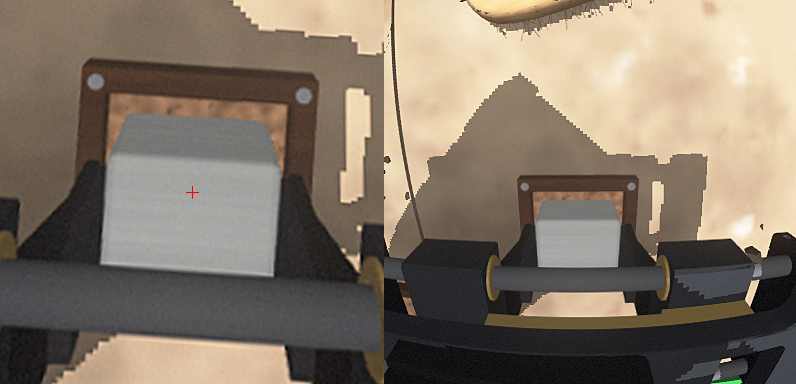

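Call:
send_rows(steps=[0.02, 0, 0, 0.0008, 0, 0.02, 0, 0, 0.0012, 0, 0.02, 0, 0, 0.0012, 0])

```text
time: 23.0
position: [0.5762, -0.4031, -0.0155]
tool_rot: [0.999, -0.035, 0.005, 0.002]
ft_force: [-1.8, 2.2, 5.1]
grip_width: 0.0456
```

Contact at 5 N, so it is on the floor. Release and rise.

Call:
send_rows(steps=[0.052, 0, 0, 0, 0, 0.065, 0, 0, 0, 0, 0.065, 0, 0, 0, 0, 0.065, 0, 0, -0.02, 0, 0.065, 0, 0, -0.06, 0, 0.065, 0, 0, -0.11, 0, 0.065, 0, 0, -0.14, 0, 0.065, 0, 0, -0.14, 0])

```text
time: 24.0
position: [0.577, -0.4045, 0.1296]
tool_rot: [0.999, -0.034, 0.009, 0.005]
ft_force: [0.1, 0.2, 0.0]
grip_width: 0.065
```

```bash
python3 look.py w16 .576 -.4031 .041 .06;python3 mv.py .408 -.02 .16 .396
```

```text
mm/px 0.3125
t 24.05 pos [ 0.5756 -0.4032  0.1268] yaw -0.0689 tilt [ 0.013  -0.0072 -0.9999] w 0.0651 q [-0.77  0.69  1.29  0.    1.15  0.87] F [-0.5  -0.49 -0.04]
shift [-0.1931 -0.3705 -0.0381] turn -0.4649 rows>= 6.7
```

View pics/w16.png

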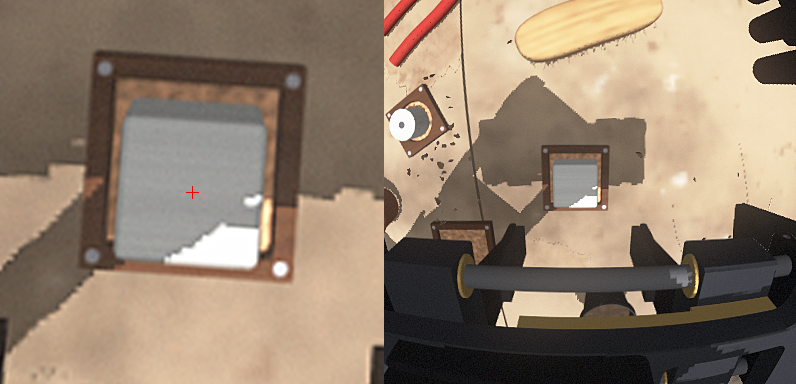

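The square die is seated with its sides parallel to the pocket. Now the oblong.

Call:
send_rows(steps=[0.087, -0.025, -0.05, -0.02, -0.05, 0.087, -0.05, -0.1, -0.038, -0.12, 0.087, -0.078, -0.15, -0.038, -0.19, 0.087, -0.104, -0.2, -0.038, -0.26, 0.087, -0.13, -0.25, -0.038, -0.33, 0.087, -0.156, -0.3, -0.038, -0.4, 0.087, -0.182, -0.35, -0.038, -0.465, 0.087, -0.193, -0.37, -0.038, -0.465])

```text
time: 25.05
position: [0.404, -0.0174, 0.1586]
tool_rot: [0.98, 0.198, 0.003, 0.003]
ft_force: [0.9, -0.4, 0.8]
grip_width: 0.0871
```

Call:
send_rows(steps=[0.087, 0, 0, 0, 0, 0.087, 0, 0, 0, 0])

```text
time: 25.3
position: [0.4042, -0.0178, 0.1581]
tool_rot: [0.98, 0.198, 0.003, 0.003]
ft_force: [0.1, -0.7, 0.7]
grip_width: 0.0872
```

```bash
python3 look.py w17 .4775 .004 .036 .06; python3 mv.py .4775 .004 .05 .396
```

```text
mm/px 0.3125
t 25.35 pos [ 0.4047 -0.0183  0.1583] yaw 0.398 tilt [ 0.0073 -0.0053 -1.    ] w 0.0873 q [-0.32  0.28  2.   -0.    0.86  0.85] F [ 0.54 -1.64 -0.13]
shift [0.0752 0.0068 0.1087] turn 0.002 rows>= 2.1
```

View pics/w17.png

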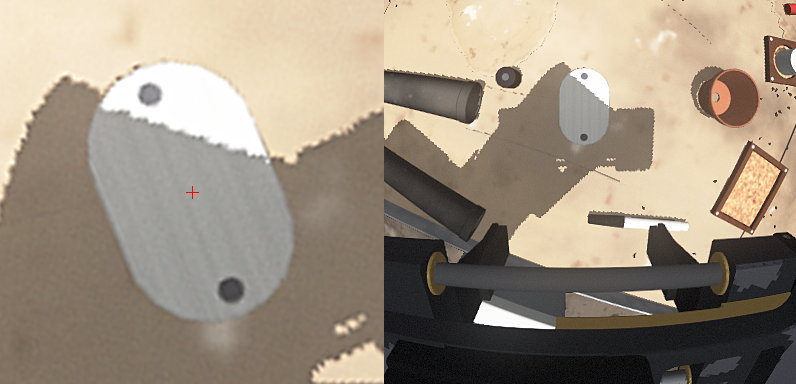

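Call:
send_rows(steps=[0.07, 0.03, 0.003, 0.03, 0, 0.07, 0.0755, 0.0065, 0.07, 0, 0.07, 0.0755, 0.0065, 0.1, 0, 0.07, 0.0755, 0.0065, 0.12, 0, 0.07, 0.0755, 0.0065, 0.12, 0.002, 0.07, 0.0755, 0.0065, 0.12, 0.002])

```text
time: 26.1
position: [0.4786, 0.0035, 0.039]
tool_rot: [0.981, 0.196, 0.004, 0.004]
ft_force: [0.5, 0.0, 0.1]
grip_width: 0.0701
```

```bash
python3 mv.py .4775 .0043 -.0215 .396; python3 look.py w18 .4775 .0043 .036 .06
```

```text
t 26.1 pos [0.4786 0.0035 0.039 ] yaw 0.3948 tilt [ 0.0084 -0.0056 -0.9999] w 0.0701 q [-0.22  0.59  1.93 -0.01  0.62  0.96] F [0.55 0.03 0.13]
shift [-0.001  -0.0017  0.0605] turn -0.0012 rows>= 1.0
mm/px 0.3125
```

View pics/w18.png

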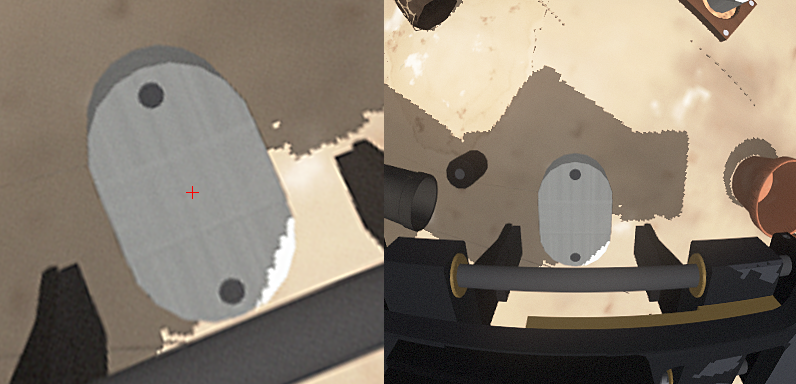

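Call:
send_rows(steps=[0.07, -0.001, -0.0015, 0.025, 0, 0.07, -0.001, -0.0015, 0.045, 0, 0.07, -0.001, -0.0015, 0.0575, 0, 0.07, -0.001, -0.0015, 0.0595, 0, 0.06, -0.001, -0.0015, 0.0595, 0, 0.05, -0.001, -0.0015, 0.0595, 0, 0.03, -0.001, -0.0015, 0.0595, 0, 0.03, -0.001, -0.0015, 0.0595, 0], force=45)

```text
time: 27.15
position: [0.478, 0.0043, -0.0196]
tool_rot: [0.981, 0.196, 0.004, 0.004]
ft_force: [-0.9, 0.9, 5.5]
grip_width: 0.0538
```

Call:
send_rows(steps=[0.03, 0, 0, 0, 0, 0.03, 0, 0, 0, 0])

```text
time: 27.4
position: [0.4781, 0.0043, -0.0195]
tool_rot: [0.981, 0.196, 0.004, 0.004]
ft_force: [0.7, 0.7, 2.3]
grip_width: 0.0538
```

```bash
python3 mv.py .41 -.25 .06 -.04
```

```text
t 27.4 pos [ 0.4781  0.0043 -0.0195] yaw 0.3948 tilt [ 0.0101 -0.0058 -0.9999] w 0.0538 q [-0.22  0.71  1.95 -0.01  0.47  0.96] F [0.74 0.71 2.32]
shift [-0.1601  0.2093 -0.0787] turn 0.4348 rows>= 4.4
```

Call:
send_rows(steps=[0.03, 0, 0, -0.015, 0, 0.03, 0, 0, -0.055, 0, 0.03, -0.02, 0.03, -0.095, 0.06, 0.03, -0.05, 0.07, -0.1, 0.15, 0.03, -0.08, 0.11, -0.1, 0.24, 0.03, -0.11, 0.15, -0.1, 0.33, 0.03, -0.14, 0.185, -0.1, 0.42, 0.03, -0.16, 0.209, -0.1, 0.435])

```text
time: 28.4
position: [0.4088, -0.2514, 0.0817]
tool_rot: [1.0, -0.021, 0.005, 0.003]
ft_force: [-0.1, -0.9, -4.5]
grip_width: 0.054
```

Call:
send_rows(steps=[0.03, 0, 0, 0, 0, 0.03, 0, 0, 0, 0])

```text
time: 28.65
position: [0.408, -0.2506, 0.0818]
tool_rot: [1.0, -0.022, 0.005, 0.002]
ft_force: [-0.4, -0.1, -3.5]
grip_width: 0.0535
```

```bash
python3 look.py w19 .474 -.255 .011 .075;python3 mv.py .474 -.255 .02 -.04; python3 edge.py w19 -.0555 .01
```

```text
mm/px 0.39062499999999994
t 28.7 pos [ 0.4082 -0.2501  0.0817] yaw -0.0422 tilt [ 0.009  -0.0048 -0.9999] w 0.0535 q [-0.79  0.5   1.9   0.    0.73  0.82] F [ 0.97  0.97 -4.02]
shift [0.0654 0.0019 0.0623] turn -0.0022 rows>= 1.4
front face x med 0.041 384 col fit dx/dy [0.017 0.041]
top z -0.0561 x range [-0.0386  0.0408] y range [-0.0286  0.0298]
```

View pics/w19.png

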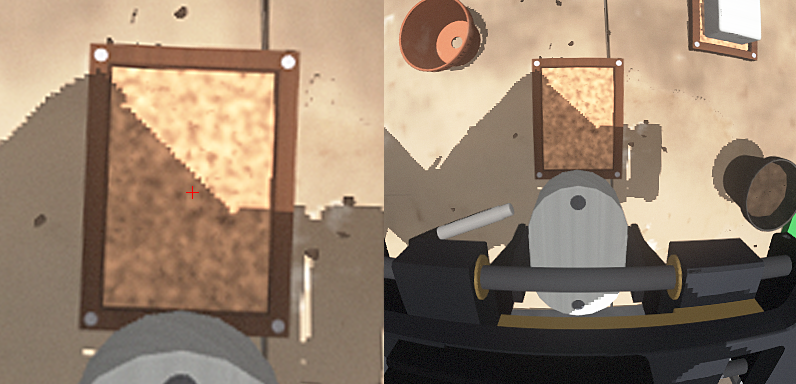

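Run:
```python
from h import *
c=dict(np.load("w19.npz"));print(ray_plane(c,[(116,235),(188,209)],.005,True).round(3))
```

```text
[[ 0.36  -0.096  0.005]
 [ 0.389 -0.184  0.005]]
```

Call:
send_rows(steps=[0.03, 0.03, 0, 0.01, -0.002, 0.03, 0.067, 0.001, 0.03, -0.002, 0.03, 0.067, 0.001, 0.05, -0.002, 0.03, 0.067, 0.001, 0.055, -0.002, 0.03, 0.067, 0.001, 0.055, -0.002])

```text
time: 29.32
position: [0.4749, -0.2529, 0.0271]
tool_rot: [1.0, -0.02, 0.004, 0.002]
ft_force: [0.1, -0.6, -4.0]
grip_width: 0.0533
```

```bash
python3 mv.py .4755 -.254 -.0145 -.04
```

```text
t 29.32 pos [ 0.4749 -0.2529  0.0271] yaw -0.0391 tilt [ 0.0074 -0.0035 -1.    ] w 0.0533 q [-0.7   0.65  1.79  0.    0.69  0.91] F [ 0.11 -0.62 -3.95]
shift [0.0003 0.001  0.0416] turn 0.0009 rows>= 0.7
```

Call:
send_rows(steps=[0.03, 0.0005, 0.001, 0.014, 0.001, 0.03, 0.0005, 0.001, 0.027, 0.001, 0.03, 0.0005, 0.001, 0.035, 0.001, 0.03, 0.0005, 0.001, 0.039, 0.001, 0.03, 0.0005, 0.001, 0.041, 0.001, 0.03, 0.0005, 0.001, 0.042, 0.001, 0.03, 0.0005, 0.001, 0.042, 0.001])

```text
time: 30.2
position: [0.4757, -0.2541, -0.0144]
tool_rot: [1.0, -0.02, 0.004, 0.002]
ft_force: [-0.3, 0.4, 0.3]
grip_width: 0.0539
```

```bash
python3 mv.py .4755 -.254 -.0145 -.04; python3 look.py w20 .474 -.255 .011 .075
```

```text
t 30.2 pos [ 0.4757 -0.2541 -0.0144] yaw -0.04 tilt [ 0.0077 -0.0038 -1.    ] w 0.0539 q [-0.7   0.73  1.8   0.    0.61  0.91] F [-0.26  0.35  0.31]
shift [-0.0002 -0.0001  0.0001] turn 0.0 rows>= 0.0
mm/px 0.39062499999999994
```

View pics/w20.png

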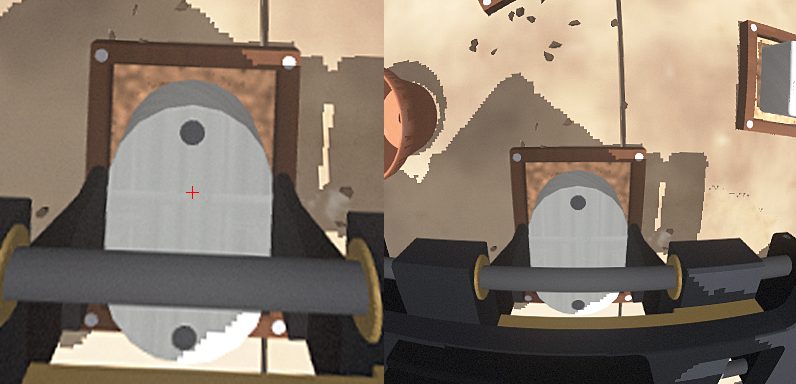

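Call:
send_rows(steps=[0.03, 0, 0, 0.001, 0, 0.03, 0, 0, 0.001, 0])

```text
time: 30.5
position: [0.4758, -0.2541, -0.0145]
tool_rot: [1.0, -0.02, 0.004, 0.002]
ft_force: [-1.4, 0.7, 5.7]
grip_width: 0.0536
```

Call:
send_rows(steps=[0.058, 0, 0, 0, 0, 0.067, 0, 0, 0, 0, 0.067, 0, 0, 0, 0, 0.067, 0, 0, -0.02, 0, 0.067, 0, 0, -0.06, 0, 0.067, 0, 0, -0.11, 0, 0.067, 0, 0, -0.16, 0, 0.067, 0, 0, -0.16, 0])

```text
time: 31.5
position: [0.4772, -0.2556, 0.1496]
tool_rot: [1.0, -0.02, 0.008, 0.005]
ft_force: [-0.6, 0.7, -0.7]
grip_width: 0.0668
```

```bash
python3 look.py w21 .4746 -.254 .041 .075;python3 mv.py .42 -.35 .32
```

```text
mm/px 0.39062499999999994
t 31.55 pos [ 0.4756 -0.2543  0.1474] yaw -0.0397 tilt [ 0.0117 -0.0073 -0.9999] w 0.0669 q [-0.7   0.46  1.7   0.    0.97  0.91] F [ 0.32  0.19 -0.54]
shift [-0.0497  0.099  -0.1726] turn 0 rows>= 3.3
```

View pics/w21.png

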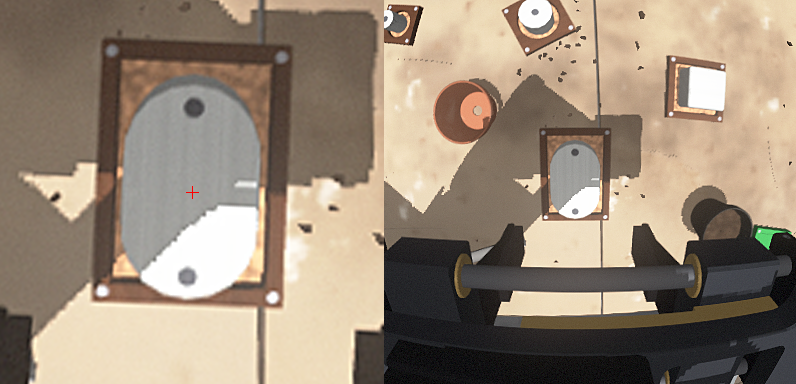

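The oblong is in, lengthwise and parallel, all four dies are visible, and the pot looks unmoved. I'll rise clear and check the tops' heights and positions.

Call:
send_rows(steps=[0.067, -0.015, 0.03, -0.05, 0, 0.067, -0.03, 0.06, -0.1, 0, 0.067, -0.045, 0.09, -0.15, 0, 0.067, -0.05, 0.1, -0.17, 0, 0.067, -0.05, 0.1, -0.17, 0, 0.067, -0.05, 0.1, -0.17, 0])

```text
time: 32.3
position: [0.419, -0.3494, 0.3148]
tool_rot: [1.0, -0.02, 0.004, 0.001]
ft_force: [0.5, 0.9, -0.6]
grip_width: 0.0669
```

Run:
```python
from rig import robot,cams
from h import *
c=cams.camera("wrist");K=c["intrinsics"];E=c["extrinsics"]
s=cams.camera("scene");Ps=pts(s)
h,w=c["range_z"].shape;u,v=np.meshgrid(np.arange(w),np.arange(h))
a=np.stack([(u-K[0,2])/K[0,0],(v-K[1,2])/K[1,1]],-1);r=np.linalg.norm(a,axis=-1,keepdims=True)+1e-9
P=np.concatenate([a/r*np.tan(r),np.ones_like(r)],-1)*c["range_z"][...,None]@E[:3,:3].T+E[:3,3]
for n,x,y,R in(("small",.6873,-.0375,.03),("round",.661,-.22,.035),("square",.576,-.4031,.042),("oblong",.4746,-.254,.056),("pot",.562,-.143,.045)):
  for nm,Q in(("w",P),("s",Ps)):
    m=(abs(Q[...,0]-x)<R)&(abs(Q[...,1]-y)<R)&(Q[...,2]>.03)
    q=Q[m]
    if len(q)>5:
        t=q[abs(q[:,2]-np.percentile(q[:,2],80))<.004]
        print(n,nm,len(t),"top z",np.median(t[:,2]).round(4),"mid",((t.min(0)+t.max(0))/2)[:2].round(4),"size",np.ptp(t,axis=0)[:2].round(3))
cv2.imwrite("pics/f.png",np.hstack([c["color"],])[:,:,::-1])
cv2.imwrite("pics/fs.png",cv2.resize(s["color"][150:290,130:330],None,fx=4,fy=4)[:,:,::-1])
print(robot.get_obs()["time"])
```

```text
small w 105 top z 0.0414 mid [ 0.6865 -0.0384] size [0.022 0.022]
small s 29 top z 0.0395 mid [ 0.6857 -0.0359] size [0.02  0.022]
round w 334 top z 0.0415 mid [ 0.6596 -0.2205] size [0.036 0.035]
round s 50 top z 0.0397 mid [ 0.6573 -0.2199] size [0.034 0.035]
square w 802 top z 0.0413 mid [ 0.5757 -0.4025] size [0.047 0.049]
square s 79 top z 0.0398 mid [ 0.5739 -0.4011] size [0.046 0.049]
oblong w 5271 top z 0.4633 mid [ 0.4394 -0.282 ] size [0.042 0.056]
oblong s 26 top z 0.4899 mid [ 0.4295 -0.299 ] size [0.021 0.007]
pot w 258 top z 0.057 mid [ 0.5592 -0.1413] size [0.066 0.066]
pot s 85 top z 0.0541 mid [ 0.5581 -0.1409] size [0.065 0.066]
32.4
```

View pics/fs.png

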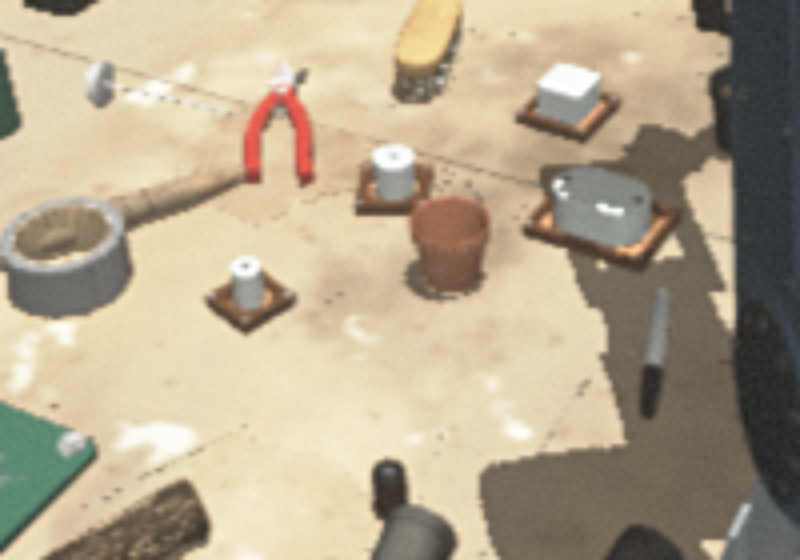

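View pics/f.png

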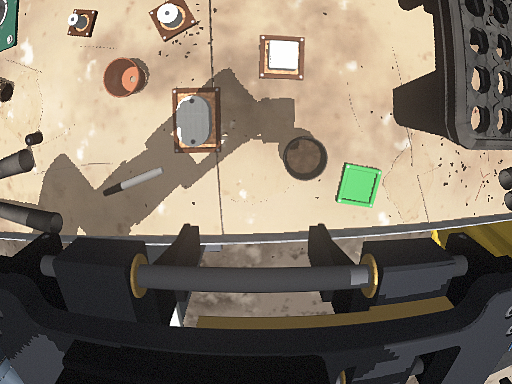

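The scene view shows all four dies upright in their blocks: small at (247,285), round at (394,175), square at (568,95) and oblong at (600,205). The pot at (450,240) and the black decoy at (388,485) are unmoved. The oblong's height reading picked up the arm, so I'll repeat it with a height cap and then hand in.

Run:
```python
from rig import robot,cams,hand_in
from h import *
s=cams.camera("scene");Q=pts(s)
m=(abs(Q[...,0]-.4746)<.056)&(abs(Q[...,1]+.254)<.056)&(Q[...,2]>.034)&(Q[...,2]<.06)
q=Q[m];t=q[q[:,2]>.037];print("oblong",len(t),np.median(t[:,2]),((t.min(0)+t.max(0))/2)[:2],np.ptp(t,axis=0))
print(hand_in())
```

```text
oblong 209 0.03986014846180319 [ 0.47411821 -0.25312548] [0.08400575 0.05495459 0.00655094]
the job is handed in; nothing more can be done
None
```

I took the stack apart from the top and put all four dies upright in their matching brown blocks, small round, larger round, square, then oblong. I handed the job in at about 32 s of the 128 s allowed, with the gripper raised clear of everything.

- **Seating:** The wrist camera read the small, round and square tops at 41.3–41.5 mm, where 41 mm means seated on the pocket floor. The scene camera read 39.5–40 mm for all four, about 1.5 mm low throughout. The oblong has only that scene reading (39.9 mm), because its first height check picked up the arm instead. Each die also showed 5–6 N of floor contact before I let go.
- **Position and alignment:** All four measured within about 1–2 mm of their pocket centres by wrist camera (oblong by scene camera). The square and oblong sides look parallel to their pockets.
- **Left alone:** The pot still stands with no visible shift, and I did not touch the black look-alike die or the green block.
- **Wrong at first:** The first grasp closed on air about 20 mm above the small die and disturbed nothing. The depth pictures put the real fingertips about 36 mm behind the reported tool point. I corrected for that from then on, and every later grip read the right width.
- **Small drift:** The tool built up a tilt of up to about 0.8°, which had no visible effect on the placements.

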